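Ease a press-fit module cover off evenly with a wedge

TASK

Free the press-fit grey cover of the module clamped in the fixture: take the loose double-ended black wedge, push it blade first into the pry slots of the seam from alternating sides (left and right), in bites, so that neither side of the cover ever gets more than 6 mm ahead of the other, until the cover stands about 9 mm or more up on both sides and level within 3 mm. Lift the cover with the wedge only (keep the gripper off it), then lay the wedge flat inside the grey tool tray and let go, leaving the other things on the bench where they are.

Things in the scene. Friction and masses are not known exactly. Their poses are not given: they have to be found in the camera images.
- housing: the fixed aluminium base half (150 x 130 mm) clamped between steel jaws on an aluminium plate 240 (x) x 130 (y) x 10 mm. Origin: centre of the plate's underside, on the bench. y points to the module's left, z up. The seam with the cover is 50 mm above the bench. Jaws: |x| 76 to 98 mm, |y| below 40 mm, 48 mm high; their screws reach |x| = 120 mm.
- slot_left (a point): inner lip of the left pry slot, on the base's flat ledge: housing point (0, 58, 50) mm, housing axes. Slot 56 mm wide (x), 5 mm high under the cover's lip when the cover is down; outwards both faces are bevelled 45 degrees for 7 mm (mouth 19 mm high, 7 below to 12 above the ledge); inwards the level ledge runs through to the other slot. Push the wedge in along -y, its flat underside on the ledge.
- slot_right (a point): the right pry slot's inner lip, the mirror image: housing point (0, -58, 50) mm. Push the wedge in along housing +y. Same axes as the housing.
- edge_left (a point): middle of the upper left edge of the cover (moves with it): with the cover fully down, 80 mm above the bench and 65 mm to the left (+y) of the housing's centre. The cover is a grey slab 150 x 130 mm and 30 mm thick, with vent slits, 0.35 kg.
- edge_right (a point): middle of the upper right edge of the cover, likewise 65 mm to the right (-y); 80 mm above the bench with the cover fully down.
- lift_left (a joint): lift of the cover's left edge as an angle: 0 fully down (starts up to 1.3 mm up); the edge has risen 130 mm x this value, the lip above the slot 123 mm x it; stop at 0.11. The press fit resists with about 4 N at the edge plus half the cover's weight, and holds the cover where it is left. Lifting one edge does not move the other.
- lift_right (a joint): the same for the right edge. The difference between the two lifts is the cover's tilt.
- wedge_center (a point): centre of the black plastic wedge, 13 mm above its flat underside. 180 mm long (its x), ends alike, 0.14 kg. Handle block in the middle: 60 long, 30 wide (y), 26 mm high, ribs on top. Two blades 60 long, 36 mm wide, flat below, sloping above: 18 mm thick at the handle, 3 mm at the tip (90 mm from the centre), 0.25 mm per mm. Starts flat on the bench, left or right.
- tray: fixed grey plastic tool tray, 250 (x) x 130 (y) mm, walls 22 mm high and 4 mm thick, floor 4 mm thick. Origin: centre of its underside. Left or right of the housing, on the side where the wedge does not lie at the start.
- bar: bystander: plain black plastic bar without taper, 150 x 30 x 26 mm. Origin under its centre.
- driver: bystander: screwdriver, about 200 mm, lying across in front of the fixture.
- spool: bystander: metal wire spool, 60 mm diameter, 32 mm high, standing left behind the fixture.
- dish: bystander: white plastic dish, 64 mm diameter, 26 mm high, right behind the fixture.
- flux: bystander: amber bottle, 44 mm diameter, 110 mm high, behind the fixture.
- tweezers: bystander: steel tweezers, 140 mm, lying behind the fixture.
- carton: bystander: small cardboard carton 70 x 50 x 35 mm, behind on the right.
- cover: the grey cover itself; origin at the middle of its seam plane (50 mm above the bench when fully down), axes as the housing's; its z axis tips from vertical by the tilt.
- wedge: same axes as wedge_center; origin at the middle of its underside (13 mm below point wedge_center).
Things that resemble listed ones, but are neither listed nor needed, are in the scene too. Leave any brown look-alike of the wedge alone.

How it is judged:
By the outcome, as a careful person would: the job done as asked, in the order asked, and still so for the second after the job is handed in, with the robot touching nothing.
It also fails if it takes over 72 s, if anything falls off the work surface, if the arm or the gripper's body presses on something with over 40 N, if the wrist force passes 120 N, or if a joint passes its speed limit or range.

ROBOT

A 6-joint arm with a two-finger parallel gripper is mounted at the origin on the work surface. World frame = base frame: x ahead of the robot, y to its left, z up, the work surface at z = 0. Lengths are in m, angles in degrees, forces in N, time in s.
With the tool pointing down it reaches from about 0.4 to 0.825 m from the base axis. Payload 7 kg.
Tool frame: the origin (TCP) lies at the very end of the fingers, on their centre line; the grasp point (between the pads) lies r.pinch_z behind it (r.pinch_z is the distance from the TCP to the grasp point, in m); z points along the fingers, y is the direction in which the jaws open and shut (so a half turn about z gives the same grasp; the last joint's range is limited). The gripper opens to 88 mm and grips with 3 to 60 N. Pads are 19 mm wide; open, the fingers measure 130 mm over their backs; the gripper's body (78 mm by 193 mm) begins 47 mm behind the grasp point.
Start: joints at [-57.462, 20.546, 0.682, 0, -70.136, -16.507], TCP at [0.186, -0.649, 0.227] pointing down, gripper open.
Joint ranges: [-176.03, 176.03], [-82.01, 121.73], [-58.28, 71.71], [-173.87, 95.51], [-174.79, -0.11], [-173.66, 173.66]. Speed limits (degrees/s): [136.94, 136.94, 172.46, 180, 180, 180].

INTERFACE

Orientations are given as [roll, pitch, yaw] about the fixed x, y, z axes, in that order (R = Rz(yaw) Ry(pitch) Rx(roll)).
In Python, from plant import r gives the robot as it stands. The module is installed in compiled form; this text tells all that it offers.
- The arm moves only by the tool servo_tool, never from a script. Its argument "steps" is a list of rows, each a list of 5 numbers: the finger opening in cm, from 0 to 8.76, then the shift along the tool's x, y, z in cm, then the turn about the tool's z in degrees. In form: [[fingers, x, y, z, spin], ...]. A call has 1 to 8 rows; each row shifts and turns the commanded pose from where the row before left it, along the tool's axes as they then stand; what a row does not reach is not made up. A row lasts 1/8 s, in which the tool goes at most 62.5 mm and 10.7 degrees, less where a joint would pass 70% of its speed; a pose out of reach is approached as far as the arm can. A call with a gripper value outside its range is refused whole. The fingers move at their own pace and stop on an object; "squeeze" is the grip in N (left out, the last holds). Time passes only in rows, so rows that do not move let the fingers close. It gives the time, the measured TCP pose, the force and the opening at its end, in the units of the state.
- r.get_state(): the state, without advancing time (a new reading comes with each control period).
- r.capture(name): name is "scene" or "top" or "wrist"; returns the picture (480x640x3 uint8, red, green, blue); there is no depth.
- r.calibration(name): a dict with "K" (3x3 intrinsics, pixels), "rvec" (rotation vector, rad) and "tvec" (3), from world to camera coordinates, as OpenCV has them; the wrist camera has in their place "tool_from_camera" (4x4, takes a point from camera to tool coordinates, whose origin is the TCP and whose axes are the flange's). Camera axes: x right, y down, z forward; pixel columns grow to the right and rows downward; lengths in m; the calibration is good to about 2 mm. A picture is of the moment at which its call begins: read the wrist's pose just before it. calibration takes no time and is no camera call.
- r.close_job(): hands the job in, once; it reports no verdict.
The state is a dict: "time_s": time; "joints": joint angles; "qd": joint speeds; "joint_torque": joint torques, N m; "tcp_pos": TCP position; "eef_rot": TCP orientation; "contact_force": force on the tool from outside, world axes, zero at the start; "moment": the same for the moment, N m; "gripper_width": finger opening in m.
Only numpy, scipy, OpenCV 4.12 (cv2) and the standard library are available. Lean on these libraries where they do the work, as an engineer would, in place of code of your own. Each camera call takes 0.05 s, during which the arm holds its last target.

## Working session

There is one attempt and no reset: what is moved stays moved. The work goes in short steps, Python scripts to look and compute and a tool call to move; the robot and the scene stay as the last step left them, time stands still between calls to the robot, and variables do not carry over. Pictures are saved under pics/ and viewed, and the job is handed in when it is done.

Besides the shell and the picture viewer there is one more tool, called after "Call:" by a JSON object that holds its "name" and its "arguments", one argument or row to a line. servo_tool: Moves the arm, as the interface text tells. Its arguments: {"type":"object","properties":{"steps":{"type":"array","items":{"type":"array","items":{"type":"number"}}},"squeeze":{"type":"number"}},"required":["steps"]}

```bash
mkdir -p pics; cat > h.py <<'E'
import numpy as np, cv2
from plant import r
def snap(n,f):
    s=r.get_state(); im=r.capture(n); cv2.imwrite('pics/'+f,cv2.cvtColor(im,cv2.COLOR_RGB2BGR)); return s,im
E
python3 - <<'E'
from h import *
for n in ("scene","top","wrist"):
    s,im=snap(n,n+'0.png'); c=r.calibration(n); print(n,{k:np.round(v,3).tolist() for k,v in c.items()})
print(s, r.pinch_z)
E
```

```text
scene {'K': [[544.658, 0.0, 332.828], [0.0, 544.658, 237.001], [0.0, 0.0, 1.0]], 'rvec': [0.765, 2.581, -1.157], 'tvec': [0.441, -0.168, 1.807]}
top {'K': [[577.332, 0.0, 314.353], [0.0, 577.332, 236.62], [0.0, 0.0, 1.0]], 'rvec': [2.168, -2.228, 0.057], 'tvec': [0.072, 0.533, 1.391]}
wrist {'K': [[340.524, 0.0, 322.335], [0.0, 340.524, 235.588], [0.0, 0.0, 1.0]], 'tool_from_camera': [[0.0, -0.959, -0.282, 0.076], [1.0, 0.0, 0.0, 0.002], [-0.0, -0.282, 0.959, -0.157], [0.0, 0.0, 0.0, 1.0]]}
{'time_s': 0.1, 'joints': array([-5.74626886e+01,  2.05875714e+01,  6.39620767e-01, -1.70679526e-02,
       -7.01371313e+01, -1.65079551e+01]), 'qd': array([ 0.02878343, -0.04957401,  0.11349013,  0.01533135,  0.05016684,
       -0.07636992]), 'joint_torque': array([-2.95142898e-03, -5.84163702e+01,  2.93753368e+01,  7.01536596e+00,
        1.02256189e-02, -4.84033421e-05]), 'tcp_pos': array([ 0.18624777, -0.64833965,  0.22572032]), 'eef_rot': array([ 1.79913865e+02, -8.79352590e-03, -1.63976448e+02]), 'contact_force': array([-0.4605311 , -0.03965336, -0.23251514]), 'moment': array([ 0.00597952,  0.01661995, -0.02281401]), 'gripper_width': 0.08770022377447721} 0.0188
```

View pics/scene0.png

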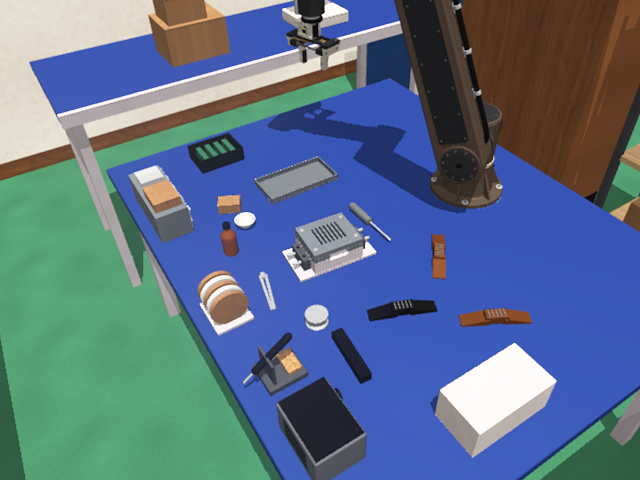

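View pics/top0.png

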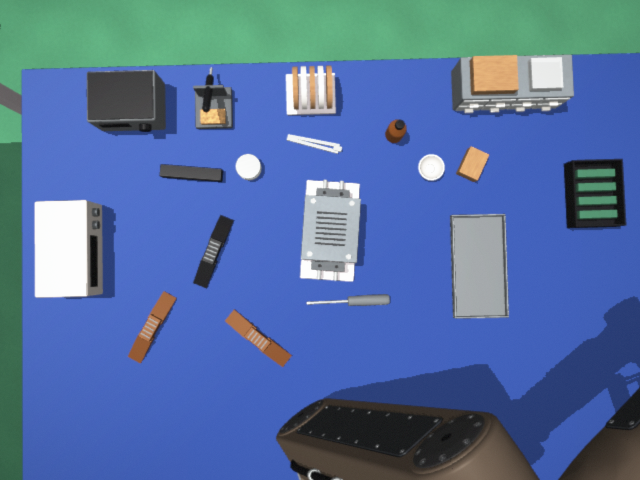

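View pics/wrist0.png

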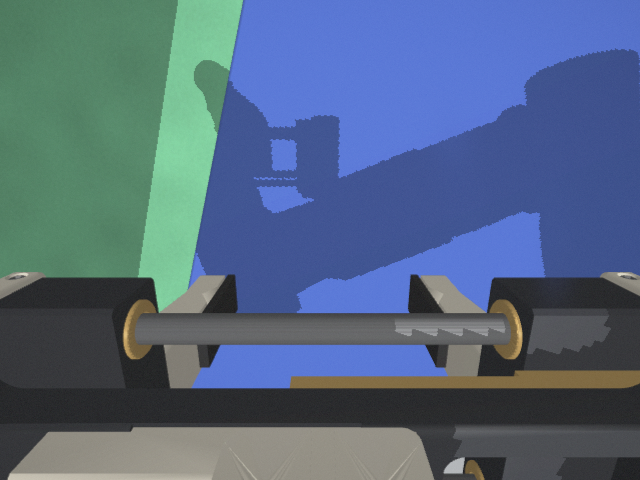

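Top view: black wedge at (213,251) left, bar at (190,173), brown look-alikes at (152,327) and (258,338), module at (331,230), tray at (479,265) right, driver in front at (348,300). Now I'll measure.

```bash
cat >> h.py <<'E'
def cam(n,s=None):
    c=r.calibration(n); K=np.array(c['K'])
    if n!='wrist':
        R=cv2.Rodrigues(np.array(c['rvec']))[0]; t=np.array(c['tvec']).ravel(); return K,R.T,-R.T@t
    from scipy.spatial.transform import Rotation as Ro
    T=np.array(c['tool_from_camera']); Rt=Ro.from_euler('xyz',s['eef_rot'],degrees=True).as_matrix()
    return K,Rt@T[:3,:3],Rt@T[:3,3]+s['tcp_pos']
def ray(C,px,z):
    K,R,o=C; px=np.atleast_2d(np.asarray(px,float)); d=(R@np.linalg.inv(K)@np.c_[px,np.ones(len(px))].T).T
    return o+d*((z-o[2])/d[:,2])[:,None]
def proj(C,P):
    K,R,o=C; q=(K@R.T@(np.atleast_2d(P)-o).T).T; return q[:,:2]/q[:,2:]
def blobs(m,amin=100):
    cs,_=cv2.findContours(m.astype(np.uint8),cv2.RETR_EXTERNAL,cv2.CHAIN_APPROX_NONE)
    return [c[:,0,:] for c in cs if cv2.contourArea(c)>amin]
def rect(P):
    (c,wh,a)=cv2.minAreaRect((P[:,:2]*1000).astype(np.float32)); b=cv2.boxPoints((c,wh,a))
    e=b[1]-b[0]; f=b[2]-b[1]
    if np.linalg.norm(f)>np.linalg.norm(e): e,f=f,e
    return np.array(c),np.linalg.norm(e),np.linalg.norm(f),np.degrees(np.arctan2(e[1],e[0]))
E
python3 - <<'E'
from h import *
im=cv2.imread('pics/top0.png'); C=cam('top'); print('cam',C[2])
hsv=cv2.cvtColor(im,cv2.COLOR_BGR2HSV).astype(int); v=hsv[...,2]; s=hsv[...,1]
for nm,m,z in (('dark',v<75,.013),('white',(v>215)&(s<40),.01),('grey',(s<70)&(v>75)&(v<=215),.08),('notblue',~((hsv[...,0]>100)&(hsv[...,0]<130)&(s>120)),.01)):
    mm=np.zeros(v.shape,bool); mm[60:330,110:540]=m[60:330,110:540]
    for b in blobs(mm,150):
        c,l,w,a=rect(ray(C,b,z)); print(nm,b.mean(0).round(),'c',c.round(1),'lw',round(l,1),round(w,1),'ang',round(a,1))
E
python3 -c "
import cv2
im=cv2.imread('pics/top0.png')
cv2.imwrite('pics/topz.png',cv2.resize(im[160:330,180:390],None,fx=3.5,fy=3.5,interpolation=cv2.INTER_CUBIC))"
```

```text
cam [0.46578548 0.06252296 1.41535265]
dark [214. 252.] c [506.5 304.5] lw 174.4 36.5 ang -23.2
dark [210.  96.] c [889.9 299.6] lw 67.6 61.2 ang -69.0
dark [146. 113.] c [876.5 484.2] lw 141.8 132.4 ang -0.8
dark [131.  96.] c [896.3 498.8] lw 114.7 103.3 ang -0.6
white [347. 273.] c [447.  -15.9] lw 38.9 36.5 ang -1.7
white [308. 270.] c [456.7  70.2] lw 46.8 43.0 ang 84.1
white [315. 186.] c [655.4  51.3] lw 46.5 36.9 ang 88.5
white [431. 167.] c [ 698.3 -233.3] lw 59.3 59.1 ang -1.5
white [248. 166.] c [714.1 216.5] lw 56.9 56.4 ang -1.3
white [314. 143.] c [767.1  51.6] lw 134.7 21.6 ang 74.3
white [290.  95.] c [890.1 106.1] lw 98.4 22.5 ang 1.0
white [303.  84.] c [910.6  74. ] lw 90.2 27.2 ang -1.5
white [320.  83.] c [912.   33.2] lw 90.2 24.7 ang -1.6
white [536.  73.] c [ 924.2 -500.5] lw 68.1 17.3 ang -2.6
grey [359. 300.] c [382.6 -46.9] lw 126.8 22.9 ang 88.4
grey [211. 251.] c [505.8 297.3] lw 54.0 27.1 ang -22.9
grey [479. 266.] c [ 454.6 -321. ] lw 238.4 128.0 ang -0.5
grey [331. 234.] c [546.5  20.1] lw 230.9 129.3 ang -5.5
grey [190. 172.] c [690.3 342.8] lw 140.6 
[... 557 characters left out ...]
.] c [551.3  17.8] lw 246.4 139.4 ang -5.4
notblue [191. 172.] c [700.6 356. ] lw 152.5 31.2 ang 84.0
notblue [431. 167.] c [ 698.3 -233.3] lw 64.4 63.8 ang -2.1
notblue [248. 167.] c [711.  214.7] lw 66.4 60.7 ang 43.4
notblue [472. 164.] c [ 703.8 -335.1] lw 81.0 58.1 ang -26.6
notblue [314. 143.] c [766.7  52.3] lw 139.5 26.4 ang 74.3
notblue [395. 131.] c [ 789.8 -149.2] lw 61.2 46.2 ang -28.2
notblue [136. 101.] c [884.1 483.9] lw 150.9 135.4 ang -0.6
notblue [212. 101.] c [884.6 299.2] lw 154.5 93.4 ang 1.8
notblue [310.  87.] c [897.7  57.8] lw 124.2 123.7 ang -89.6
notblue [497.  86.] c [ 894.3 -399.6] lw 218.8 132.8 ang 88.5
notblue [230.  61.] c [970.4 251.7] lw 598.5 15.1 ang 88.5
```

View pics/topz.png

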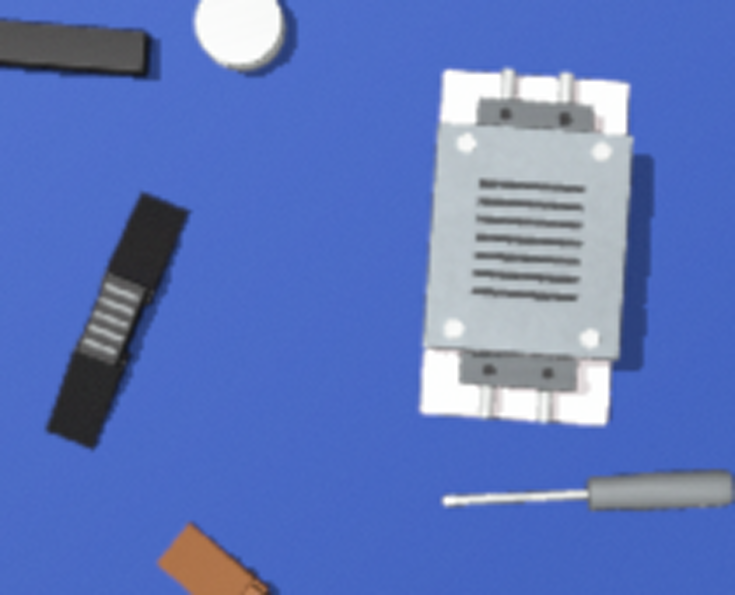

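```bash
cat >> h.py <<'E'
def plan(p0,y0,p1,y1,n,f):
    """rows from pose (m,deg yaw, tool down) to pose, n rows"""
    p=np.array(p0,float); y=y0; rows=[]
    for i in range(1,n+1):
        tp=np.array(p0)+(np.array(p1)-p0)*i/n; ty=y0+(y1-y0)*i/n
        a=np.radians(y); d=tp-p; X=np.array([np.cos(a),np.sin(a),0]);Y=np.array([np.sin(a),-np.cos(a),0])
        row=[f,round(d@X*100,1),round(d@Y*100,1),round(-d[2]*100,1),round(y-ty,0)]
        p=p+X*row[1]/100+Y*row[2]/100-np.array([0,0,row[3]/100]); y-=row[4]; rows.append(row)
    print(str([[float(v) for v in q] for q in rows]).replace('.0,',',').replace('.0]',']')); print('end',p.round(4),round(y,1)); return p,y
E
python3 - <<'E'
from h import *
C=cam('top')
z=np.array([[440,122],[632,138],[617,358],[425,346.]])/3.5+[180,160]
for h in(.08,.081):
    P=ray(C,z,h)[:,:2]*1000; print(P.round(1).tolist(),P.mean(0).round(1),[round(np.linalg.norm(P[i]-P[i-1]),1) for i in range(4)],[round(np.degrees(np.arctan2(*(P[i]-P[i-1])[::-1])),1) for i in range(4)])
z=np.array([[443,70],[629,82],[608,425],[420,412]])/3.5+[180,160]
P=ray(C,z,.01)[:,:2]*1000; print('plate',P.round(1).tolist(),P.mean(0).round(1),[round(np.linalg.norm(P[i]-P[i-1]),1) for i in range(4)],[round(np.degrees(np.arctan2(*(P[i]-P[i-1])[::-1])),1) for i in range(4)])
print('ribs',ray(C,np.array([[112,321]])/3.5+[180,160],.027))
z=np.array([[144,193],[190,211],[97,449],[47,431]])/3.5+[180,160]
P=ray(C,z,.002)[:,:2]*1000; print('wedge',P.round(1).tolist(),P.mean(0).round(1),[round(np.linalg.norm(P[i]-P[i-1]),1) for i in range(4)],[round(np.degrees(np.arctan2(*(P[i]-P[i-1])[::-1])),1) for i in range(4)])
s=r.get_state()
plan(s['tcp_pos'],-164,(.50,.30,.19),-23,17,8.7)
E
```

```text
[[629.3, 75.1], [615.2, -52.0], [469.6, -37.6], [481.0, 88.9]] [548.8  18.6] [np.float64(149.0), np.float64(127.9), np.float64(146.3), np.float64(127.0)] [np.float64(-5.3), np.float64(-96.3), np.float64(174.3), np.float64(84.9)]
[[629.2, 75.1], [615.1, -51.9], [469.6, -37.5], [481.0, 88.9]] [548.7  18.6] [np.float64(148.8), np.float64(127.8), np.float64(146.2), np.float64(126.9)] [np.float64(-5.3), np.float64(-96.3), np.float64(174.3), np.float64(84.9)]
plate [[674.4, 72.7], [662.4, -57.2], [423.6, -35.1], [436.2, 95.0]] [549.1  18.8] [np.float64(239.3), np.float64(130.4), np.float64(239.9), np.float64(130.7)] [np.float64(-5.3), np.float64(-95.3), np.float64(174.7), np.float64(84.5)]
ribs [[0.50462348 0.3044098  0.027     ]]
wedge [[594.5, 284.7], [580.9, 252.7], [416.4, 320.9], [429.9, 355.5]] [505.4 303.4] [np.float64(179.2), np.float64(34.7), np.float64(178.1), np.float64(37.1)] [np.float64(-23.3), np.float64(-112.9), np.float64(157.5), np.float64(68.7)]
[[8.7, -3.3, 4.9, 0.2, -8], [8.7, -4, 4.3, 0.2, -9], [8.7, -4.5, 3.7, 0.2, -8], [8.7, -5.1, 3, 0.2, -8], [8.7, -5.4, 2.2, 0.3, -8], [8.7, -5.7, 1.5, 0.2, -9], [8.7, -5.9, 0.6, 0.2, -8], [8.7, -5.8, -0.2, 0.2, -8], [8.7, -5.8, -1.1, 0.2, -9], [8.7, -5.6, -1.9, 0.2, -8], [8.7, -5.2, -2.7, 0.2, -8], [8.7, -4.8, -3.4, 0.2, -9], [8.7, -4.2, -4.1, 0.2, -8], [8.7, -3.6, -4.6, 0.3, -8], [8.7, -2.9, -5.1, 0.2, -8], [8.7, -2.1, -5.5, 0.2, -9], [8.7, -1.3, -5.7, 0.2, -8]]
end [0.5001 0.2995 0.1898] -23.0
```

Call:
{"name": "servo_tool", "arguments": {
  "steps": [
    [8.7,-3.3,4.9,0.2,-8],
    [8.7,-4,4.3,0.2,-9],
    [8.7,-4.5,3.7,0.2,-8],
    [8.7,-5.1,3,0.2,-8],
    [8.7,-5.4,2.2,0.3,-8],
    [8.7,-5.7,1.5,0.2,-9],
    [8.7,-5.9,0.6,0.2,-8],
    [8.7,-5.8,-0.2,0.2,-8]
  ]
}}

```text
time_s: 1.15
tcp_pos: [0.3337, -0.2009, 0.2097]
eef_rot: [-179.9, 0.0, -97.7]
contact_force: [1.8, 0.2, -0.7]
gripper_width: 0.087
```

Call:
{"name": "servo_tool", "arguments": {
  "steps": [
    [8.7,-5.8,-1.1,0.2,-9],
    [8.7,-5.6,-1.9,0.2,-8],
    [8.7,-5.2,-2.7,0.2,-8],
    [8.7,-4.8,-3.4,0.2,-9],
    [8.7,-4.2,-4.1,0.2,-8],
    [8.7,-3.6,-4.6,0.3,-8],
    [8.7,-2.9,-5.1,0.2,-8]
  ]
}}

```text
time_s: 2.02
tcp_pos: [0.4623, 0.1901, 0.1945]
eef_rot: [-180.0, 0.0, -39.7]
contact_force: [1.3, 0.2, 0.7]
gripper_width: 0.0866
```

Call:
{"name": "servo_tool", "arguments": {
  "steps": [
    [8.7,-2.1,-5.5,0.2,-9],
    [8.7,-1.3,-5.7,0.2,-8],
    [8.7,0,0,0,0]
  ]
}}

```text
time_s: 2.4
tcp_pos: [0.5002, 0.3025, 0.189]
eef_rot: [179.9, 0.0, -22.7]
contact_force: [-0.5, -0.9, -0.2]
gripper_width: 0.0868
```

```bash
python3 - <<'E'
from h import *
s,im=snap('wrist','w1.png'); print(s['time_s'],s['tcp_pos'],s['eef_rot'],s['joints'].round(1))
P=proj(cam('wrist',s),[[.505,.3035,.027],[.505+.09*.92,.3035-.09*.39,0.002],[.505-.09*.92,.3035+.09*.39,0.002]]); print(P.round())
E
```

```text
2.4 [0.500233   0.30248209 0.18897732] [ 1.79907672e+02  2.27801296e-02 -2.27267957e+01] [ 50.3  13.7 -14.1   0.  -62.3  17. ]
[[320. 213.]
 [321. 115.]
 [320. 287.]]
```

View pics/w1.png

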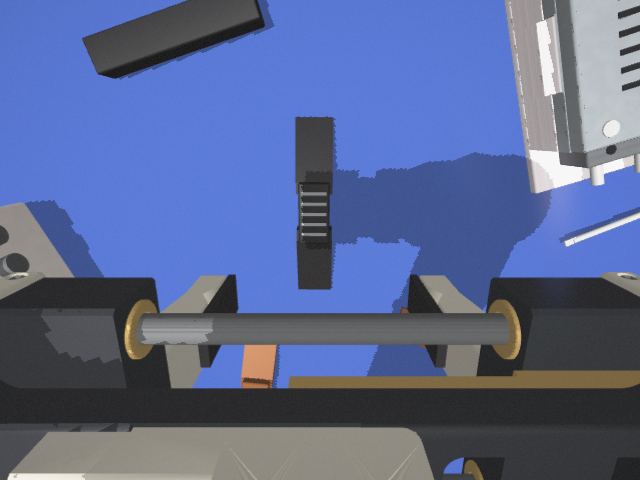

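```bash
python3 - <<'E'
from h import *
im=cv2.imread('pics/w1.png'); 
from scipy.spatial.transform import Rotation
s=dict(tcp_pos=np.array([0.500233,0.30248209,0.18897732]),eef_rot=np.array([179.907672,.02278,-22.7268])); C=cam('wrist',s)
hsv=cv2.cvtColor(im,cv2.COLOR_BGR2HSV).astype(int)
m=np.zeros(im.shape[:2],bool); nb=~((hsv[...,0]>100)&(hsv[...,0]<130)&(hsv[...,1]>120)); m[100:292,285:345]=nb[100:292,285:345]
for rr in (119,130,150,170,210,250,270,286):
    c=np.where(m[rr])[0]; print(rr,c.min(),c.max())
rw=np.where(m[:,312:318].any(1))[0]; print(rw.min(),rw.max())
P=ray(C,[[314.7,rw.min()],[314.7,rw.max()]],.002); print(P,np.linalg.norm(P[1]-P[0]),P.mean(0),np.degrees(np.arctan2(*(P[0]-P[1])[1::-1])))
print(ray(C,[[314,211]],.027))
E
```

```text
119 295 332
130 295 332
150 295 332
170 295 332
210 299 328
250 297 331
270 298 331
286 298 330
117 289
[[0.5881355  0.27462367 0.002     ]
 [0.42282731 0.34501297 0.002     ]] 0.1796703967277705 [0.5054814  0.30981832 0.002     ] -23.064617839967607
[[0.5088595  0.30856618 0.027     ]]
```

```bash
python3 - <<'E'
from h import *
s,im=snap('wrist','w2.png'); print(s['time_s'],s['tcp_pos'],s['eef_rot'],s['qd'].round(2))
C=cam('wrist',s)
im=cv2.imread('pics/w2.png'); 
hsv=cv2.cvtColor(im,cv2.COLOR_BGR2HSV).astype(int)
m=np.zeros(im.shape[:2],bool); nb=~((hsv[...,0]>100)&(hsv[...,0]<130)&(hsv[...,1]>120)); m[100:292,285:365]=nb[100:292,285:365]
for rr in (119,130,210,270,286):
    c=np.where(m[rr])[0]; print(rr,c.min(),c.max())
rw=np.where(m[:,312:318].any(1))[0]; print(rw.min(),rw.max())
c0=np.where(m[125])[0];c1=np.where(m[280])[0]
P=ray(C,[[(c0.min()+c0.max())/2,rw.min()],[(c1.min()+c1.max())/2,rw.max()]],.002); print(P,np.linalg.norm(P[1]-P[0]),P.mean(0))
# project plate corners measured from top
print(proj(C,[[.4362,.095,.01]]).round(1), proj(C,[[.4236,-.0351,.01]]).round())
E
```

```text
2.45 [0.4994697 0.3006428 0.1891401] [ 1.79875198e+02  4.82235769e-02 -2.28815467e+01] [-1.3  -2.36 -2.08 -0.21 -0.18 -0.75]
119 293 330
130 293 330
210 296 326
270 296 329
286 297 329
117 288
[[0.58837014 0.2752989  0.002     ]
 [0.42424576 0.3456267  0.002     ]] 0.17855759437270532 [0.50630795 0.3104628  0.002     ]
[[538.7 191.4]] [[676. 151.]]
```

```bash
python3 - <<'E'
from h import *
C=cam('scene'); 
im=cv2.imread('pics/scene0.png')
P=[[.6744,.0727,.01],[.6624,-.0572,.01],[.4236,-.0351,.01],[.4362,.095,.01],[.588,.268,.002],[.423,.339,.002],[.588,.2746,.002],[.423,.345,.002]]
q=proj(C,P); print(q.round(1))
x0,y0=270,190
z=cv2.resize(im[190:340,270:450],None,fx=4,fy=4,interpolation=cv2.INTER_CUBIC)
for i,(u,v) in enumerate(q): cv2.circle(z,(int((u-x0+.5)*4),int((v-y0+.5)*4)),3,(0,255,0) if i<6 else (0,0,255),1)
cv2.imwrite('pics/sz.png',z)
E
```

```text
[[300.4 279.3]
 [281.6 250.5]
 [354.  224.7]
 [375.8 250.8]
 [367.4 313.9]
 [434.6 304.5]
 [368.8 315.5]
 [436.1 305.9]]
```

View pics/sz.png

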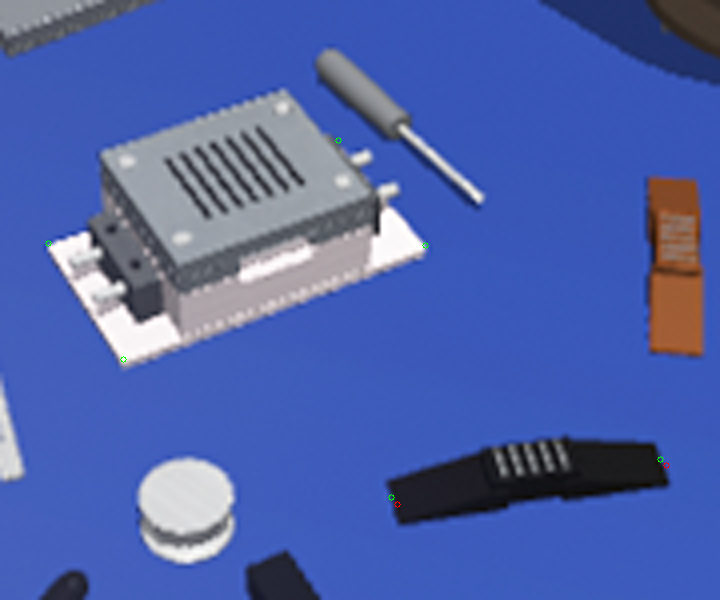

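Plate corners from the top view agree with the scene view. The wedge tips fall between the top and wrist estimates, about y=0.306. Descending to grasp.

Call:
{"name": "servo_tool", "arguments": {
  "steps": [
    [8.7,0.3,-0.8,5,0],
    [8.7,0,0,5,0],
    [8.7,0,0,4.5,0],
    [8.7,0,0,3,0],
    [8.7,0,0,0.9,0],
    [8.7,0,0,0,0]
  ],
  "squeeze": 40
}}

```text
time_s: 3.25
tcp_pos: [0.5057, 0.3051, 0.0071]
eef_rot: [180.0, -0.0, -23.0]
contact_force: [0.5, 0.7, 0.4]
gripper_width: 0.0872
```

```bash
python3 - <<'E'
from h import *
s=r.get_state(); print(s['tcp_pos'],s['eef_rot'],s['contact_force'].round(1))
E
```

```text
[0.5056864  0.30508672 0.00710258] [ 1.79998160e+02 -7.33235206e-03 -2.30045855e+01] [0.5 0.7 0.4]
```

Call:
{"name": "servo_tool", "arguments": {
  "steps": [
    [3,0,0,0.2,0],
    [2.5,0,0,0,0],
    [2,0,0,0,0],
    [2,0,0,0,0],
    [2,0,0,0,0]
  ],
  "squeeze": 50
}}

```text
time_s: 3.88
tcp_pos: [0.5056, 0.3056, 0.0047]
eef_rot: [-180.0, -0.0, -23.0]
contact_force: [0.5, -0.4, 0.0]
gripper_width: 0.0423
```

Call:
{"name": "servo_tool", "arguments": {
  "steps": [
    [2,0,0,0,0],
    [2,0,0,0,0]
  ]
}}

```text
time_s: 4.12
tcp_pos: [0.5056, 0.3057, 0.0046]
eef_rot: [-180.0, -0.0, -23.0]
contact_force: [-0.4, 0.6, 0.8]
gripper_width: 0.0295
```

```bash
python3 - <<'E'
from h import *
p,y=plan((.5056,.3057,.0046),-23,(.5056,.3057,.11),-23,3,2)
p,y=plan(p,y,(.5658,.1979,.11),-95.35,8,2)
E
```

```text
[[2, 0, 0, -3.5, 0], [2, 0, 0, -3.5, 0], [2, 0, 0, -3.5, 0]]
end [0.5056 0.3057 0.1096] -23.0
[[2, 1.2, 0.9, -0, 9], [2, 1.4, 0.8, -0, 9], [2, 1.4, 0.5, -0, 9], [2, 1.5, 0.3, -0, 9], [2, 1.6, 0, -0, 9], [2, 1.5, -0.2, -0, 9], [2, 1.5, -0.4, -0, 9], [2, 1.4, -0.6, -0, 9]]
end [0.5653 0.198  0.1096] -95.0
```

Call:
{"name": "servo_tool", "arguments": {
  "steps": [
    [2,0,0,-3.5,0],
    [2,0,0,-3.5,0],
    [2,0,0,-3.5,0]
  ]
}}

```text
time_s: 4.5
tcp_pos: [0.5052, 0.3052, 0.1103]
eef_rot: [179.9, 0.0, -23.0]
contact_force: [0.2, 0.5, -0.9]
gripper_width: 0.0298
```

Call:
{"name": "servo_tool", "arguments": {
  "steps": [
    [2,1.2,0.9,0,9],
    [2,1.4,0.8,0,9],
    [2,1.4,0.5,0,9],
    [2,1.5,0.3,0,9],
    [2,1.6,0,0,9],
    [2,1.5,-0.2,0,9],
    [2,1.5,-0.4,0,9],
    [2,1.4,-0.6,0,9.4]
  ]
}}

```text
time_s: 5.5
tcp_pos: [0.5652, 0.1972, 0.1092]
eef_rot: [180.0, -0.0, -95.7]
contact_force: [0.3, -0.1, -1.4]
gripper_width: 0.0297
```

Call:
{"name": "servo_tool", "arguments": {
  "steps": [
    [2,0,0,4,0],
    [2,0,0,1.4,0],
    [2,0,0,0,0]
  ]
}}

```text
time_s: 5.88
tcp_pos: [0.5646, 0.1974, 0.0546]
eef_rot: [179.9, -0.1, -95.3]
contact_force: [-0.3, 0.4, -1.1]
gripper_width: 0.0298
```

```bash
python3 - <<'E'
from h import *
s,im=snap('wrist','w3.png'); print(s['time_s'],s['tcp_pos'],s['eef_rot'],s['contact_force'])
_,im=snap('top','t3.png'); cv2.imwrite('pics/t3z.png',cv2.resize(cv2.cvtColor(im[150:310,200:400],cv2.COLOR_RGB2BGR),None,fx=3.7,fy=3.7,interpolation=cv2.INTER_CUBIC))
_,im=snap('scene','s3.png'); cv2.imwrite('pics/s3z.png',cv2.resize(cv2.cvtColor(im[190:340,260:460],cv2.COLOR_RGB2BGR),None,fx=4,fy=4,interpolation=cv2.INTER_CUBIC))
E
```

```text
5.875 [0.56463761 0.19742968 0.05458334] [ 1.79881681e+02 -1.14403793e-01 -9.53459585e+01] [-0.25157     0.40155985 -1.14528436]
```

View pics/w3.png

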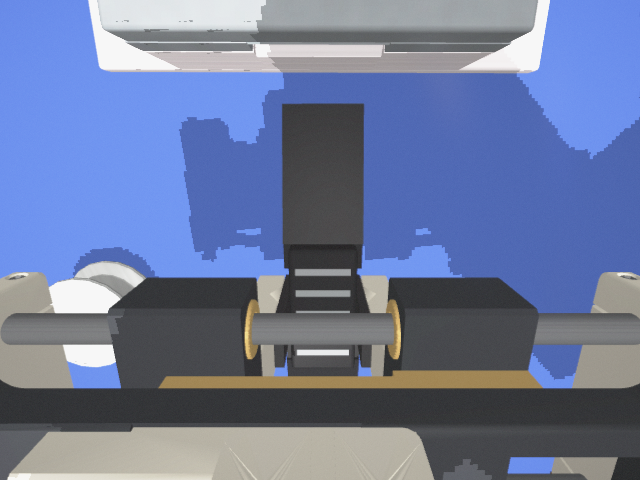

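View pics/t3z.png

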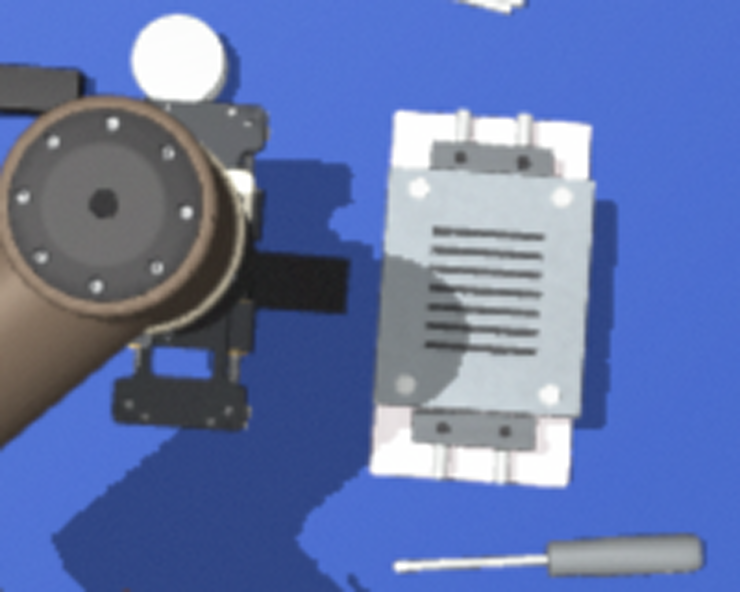

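View pics/s3z.png

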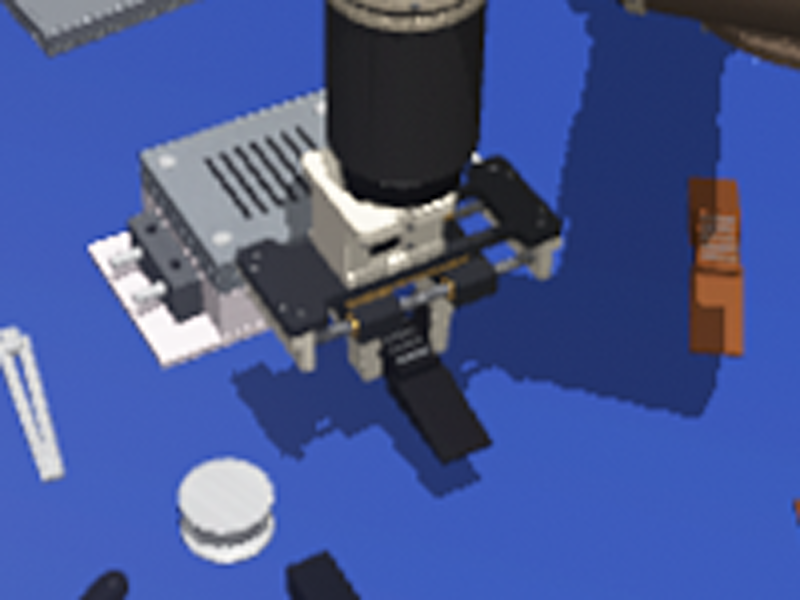

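```bash
python3 - <<'E'
from h import *
C=cam('top'); H=np.array([.549,.0187]); a=np.radians(-5.35); X=np.array([np.cos(a),np.sin(a)]);Y=np.array([-np.sin(a),np.cos(a)])
hc=lambda P:[(round((p[:2]-H)@X*1000,1),round((p[:2]-H)@Y*1000,1)) for p in P]
print('top tip',hc(ray(C,np.array([[349,258.],[347,314]])/3.7+[200,150],.0515)))
s=r.get_state(); T=np.array([[.56464,.19743,.0546]]); print('tcp',hc(T),s['tcp_pos'],s['qd'].round(2))
s['tcp_pos']=T[0]; W=cam('wrist',s)
print('wr tip',hc(ray(W,[[283,104],[363,104]],.053)))
print('wr slot lower bevel edge z43',hc(ray(W,[[255,55],[384,55]],.043)),'plate',hc(ray(W,[[100,70],[540,70]],.01)))
E
```

```text
top tip [(np.float64(17.3), np.float64(87.2)), (np.float64(-18.6), np.float64(86.0))]
tcp [(np.float64(-1.1), np.float64(179.4))] [0.56600822 0.19847531 0.05667684] [-0.09 -0.39  0.12  0.    0.21 -0.1 ]
wr tip [(np.float64(15.4), np.float64(91.5)), (np.float64(-19.5), np.float64(91.5))]
wr slot lower bevel edge z43 [(np.float64(28.3), np.float64(70.2)), (np.float64(-29.3), np.float64(70.2))] plate [(np.float64(118.4), np.float64(70.9)), (np.float64(-119.2), np.float64(70.7))]
```

Call:
{"name": "servo_tool", "arguments": {
  "steps": [
    [2,0,0,0.1,0],
    [2,1,0,0,0],
    [2,1,0,0,0],
    [2,0.6,0,0,0],
    [2,0.6,0,0,0],
    [2,0,0,0,0]
  ]
}}

```text
time_s: 6.78
tcp_pos: [0.5623, 0.1655, 0.0546]
eef_rot: [180.0, -0.0, -95.4]
contact_force: [0.3, 0.3, -1.0]
gripper_width: 0.0295
```

```bash
cat >> h.py <<'E'
H=np.array([.549,.0187]); _a=np.radians(-5.35); HX=np.array([np.cos(_a),np.sin(_a)]);HY=np.array([-np.sin(_a),np.cos(_a)])
def st():
    s=r.get_state(); p=s['tcp_pos']; f=s['contact_force']
    print('t %.2f xh %.1f yh %.1f z %.1f'%(s['time_s'],(p[:2]-H)@HX*1e3,(p[:2]-H)@HY*1e3,p[2]*1e3),'rot',s['eef_rot'].round(2),'F(hx,hy,z)',np.round([f[:2]@HX,f[:2]@HY,f[2]],1),'M',s['moment'].round(2),'w',round(s['gripper_width']*1e3,1))
    return s
E
python3 -c "
from h import *
st()"
```

```text
t 6.78 xh -0.4 yh 147.4 z 54.6 rot [180.    -0.   -95.41] F(hx,hy,z) [ 0.3  0.3 -1. ] M [ 0.08  0.07 -0.01] w 29.5
```

Call:
{"name": "servo_tool", "arguments": {
  "steps": [
    [2,0.2,0,0.1,0],
    [2,0,0,0,0]
  ]
}}

```text
time_s: 7.02
tcp_pos: [0.5627, 0.1643, 0.054]
eef_rot: [-179.9, 0.0, -95.3]
contact_force: [1.2, 1.4, 2.7]
gripper_width: 0.0296
```

```bash
python3 -c "
from h import *
st(); st()"
```

```text
t 7.03 xh 0.1 yh 146.3 z 54.0 rot [-1.7994e+02  2.0000e-02 -9.5340e+01] F(hx,hy,z) [1.  1.5 2.7] M [-0.15 -0.07  0.03] w 29.6
t 7.03 xh 0.1 yh 146.3 z 54.0 rot [-1.7994e+02  2.0000e-02 -9.5340e+01] F(hx,hy,z) [1.  1.5 2.7] M [-0.15 -0.07  0.03] w 29.6
```

Call:
{"name": "servo_tool", "arguments": {
  "steps": [
    [2,0.3,0,0,0],
    [2,0.3,0,0,0],
    [2,0.3,0,0,0]
  ]
}}

```text
time_s: 7.4
tcp_pos: [0.5621, 0.1559, 0.0541]
eef_rot: [-179.9, 0.1, -95.4]
contact_force: [-0.5, 10.8, 5.5]
gripper_width: 0.0298
```

Call:
{"name": "servo_tool", "arguments": {
  "steps": [
    [2,0.3,0,0,0],
    [2,0.3,0,0,0],
    [2,0.2,0,0,0],
    [2,0,0,0,0]
  ]
}}

```text
time_s: 7.9
tcp_pos: [0.5622, 0.149, 0.0544]
eef_rot: [-179.8, 0.2, -95.3]
contact_force: [2.2, 8.5, 4.0]
gripper_width: 0.0295
```

```bash
python3 -c "
from h import *
st()
snap('wrist','w4.png');_,im=snap('scene','s4.png'); cv2.imwrite('pics/s4z.png',cv2.resize(cv2.cvtColor(im[190:310,260:420],cv2.COLOR_RGB2BGR),None,fx=5,fy=5,interpolation=cv2.INTER_CUBIC))"
```

```text
t 7.90 xh 1.0 yh 131.0 z 54.4 rot [-179.8     0.2   -95.34] F(hx,hy,z) [1.3 8.7 4. ] M [ 2.98 -0.31  0.  ] w 29.5
```

View pics/w4.png

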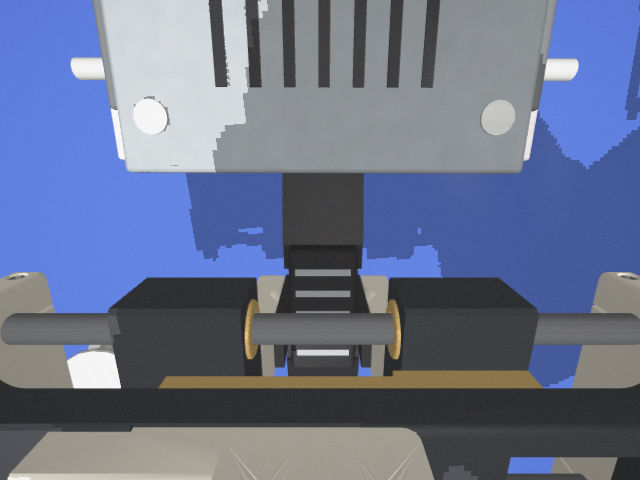

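View pics/s4z.png

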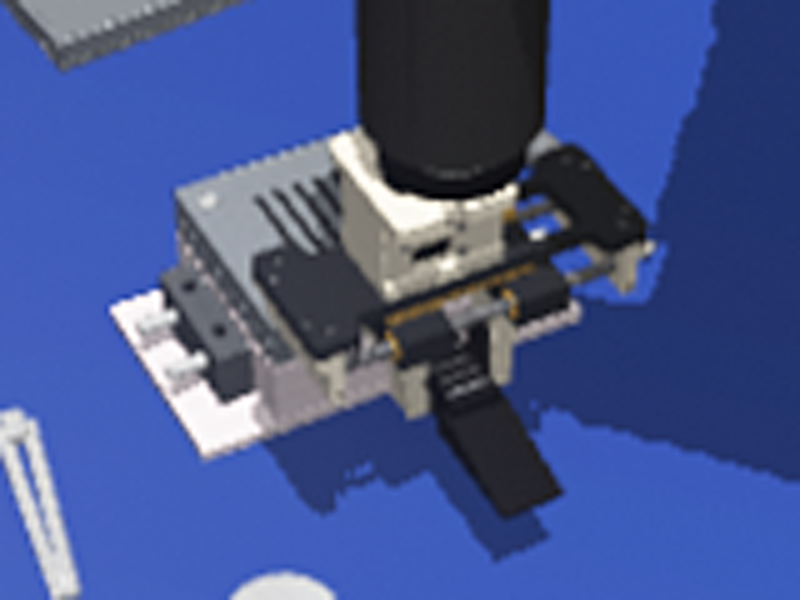

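Call:
{"name": "servo_tool", "arguments": {
  "steps": [
    [2,0.2,0,0,0],
    [2,0.1,0,0,0],
    [2,0,0,0,0]
  ]
}}

```text
time_s: 8.38
tcp_pos: [0.5621, 0.1462, 0.0544]
eef_rot: [-179.8, 0.2, -95.3]
contact_force: [1.3, 9.6, 3.2]
gripper_width: 0.0293
```

```bash
python3 - <<'E'
from h import *
s=st()
_,im=snap('wrist','w5.png'); W=cam('wrist',s); g=cv2.cvtColor(im,cv2.COLOR_RGB2GRAY).astype(int)
# near top edge of cover row at several cols
for c in (180,230,400,450,500): print(c,[ (r_,g[r_,c]) for r_ in range(164,180)])
K=W[0]
for z in(.08,.082,.084,.086): print(z,proj(W,[list(H+HX*0.05*k+HY*.065)+[z] for k in(-1,1)]).round(1).tolist())
E
```

```text
t 8.38 xh 1.1 yh 128.2 z 54.4 rot [-179.79    0.21  -95.33] F(hx,hy,z) [0.4 9.6 3.2] M [ 3.21 -0.29  0.01] w 29.3
180 [(164, np.int64(219)), (165, np.int64(217)), (166, np.int64(217)), (167, np.int64(218)), (168, np.int64(218)), (169, np.int64(218)), (170, np.int64(217)), (171, np.int64(217)), (172, np.int64(218)), (173, np.int64(218)), (174, np.int64(218)), (175, np.int64(216)), (176, np.int64(210)), (177, np.int64(201)), (178, np.int64(193)), (179, np.int64(144))]
230 [(164, np.int64(149)), (165, np.int64(148)), (166, np.int64(146)), (167, np.int64(148)), (168, np.int64(148)), (169, np.int64(149)), (170, np.int64(147)), (171, np.int64(147)), (172, np.int64(148)), (173, np.int64(149)), (174, np.int64(147)), (175, np.int64(145)), (176, np.int64(141)), (177, np.int64(134)), (178, np.int64(125)), (179, np.int64(106))]
400 [(164, np.int64(147)), (165, np.int64(148)), (166, np.int64(148)), (167, np.int64(147)), (168, np.int64(148)), (169, np.int64(149)), (170, np.int64(148)), (171, np.int64(147)), (172, np.int64(147)), (173, np.int64(148)), (174, np.int64(147)), (175, np.int64(149)), (17
[... 253 characters left out ...]
int64(146)), (172, np.int64(146)), (173, np.int64(144)), (174, np.int64(144)), (175, np.int64(146)), (176, np.int64(143)), (177, np.int64(135)), (178, np.int64(130)), (179, np.int64(124))]
500 [(164, np.int64(145)), (165, np.int64(146)), (166, np.int64(144)), (167, np.int64(147)), (168, np.int64(147)), (169, np.int64(146)), (170, np.int64(145)), (171, np.int64(145)), (172, np.int64(145)), (173, np.int64(145)), (174, np.int64(147)), (175, np.int64(146)), (176, np.int64(144)), (177, np.int64(137)), (178, np.int64(127)), (179, np.int64(122))]
0.08 [[454.9, 167.6], [191.7, 167.3]]
0.082 [[456.9, 168.1], [189.7, 167.8]]
0.084 [[458.9, 168.6], [187.6, 168.4]]
0.086 [[461.0, 169.2], [185.5, 168.9]]
```

Call:
{"name": "servo_tool", "arguments": {
  "steps": [
    [2,-1,0,0,0],
    [2,-3,0,0,0],
    [2,-1.5,0,-3,0],
    [2,0,0,-4,0],
    [2,3,0,-1.2,0]
  ]
}}

```text
time_s: 9.05
tcp_pos: [0.5631, 0.1704, 0.137]
eef_rot: [-179.9, 0.0, -95.2]
contact_force: [0.5, -1.2, -1.9]
gripper_width: 0.0297
```

Call:
{"name": "servo_tool", "arguments": {
  "steps": [
    [2,5.5,0,0,0],
    [2,6,0,0,0],
    [2,6,0,0,0],
    [2,6,0,0,0],
    [2,5,0,0,0],
    [2,4.3,0,3.2,0],
    [2,0,0,4,0],
    [2,0,0,0,0]
  ]
}}

```text
time_s: 10.05
tcp_pos: [0.5282, -0.1581, 0.0602]
eef_rot: [179.5, -0.0, -95.5]
contact_force: [0.3, 0.3, -0.9]
gripper_width: 0.03
```

```bash
python3 - <<'E'
from h import *
s=st(); snap('wrist','w6.png'); st()
E
```

```text
t 10.05 xh -4.2 yh -178.0 z 60.2 rot [ 1.7951e+02 -3.0000e-02 -9.5500e+01] F(hx,hy,z) [ 0.3  0.3 -0.9] M [ 0.03  0.13 -0.04] w 30.0
t 10.10 xh -2.2 yh -177.5 z 62.3 rot [ 1.7973e+02 -4.0000e-02 -9.5410e+01] F(hx,hy,z) [ 1.   0.5 -0.3] M [ 0.1  -0.02 -0.01] w 29.9
```

View pics/w6.png

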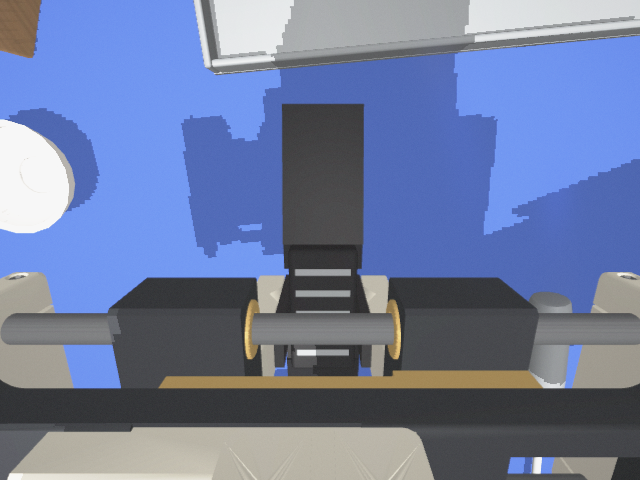

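Call:
{"name": "servo_tool", "arguments": {
  "steps": [
    [2,0,0,0.7,0],
    [2,-1,0,0,0],
    [2,-1,0,0,0],
    [2,-0.6,0,0,0],
    [2,-0.4,0,0,0],
    [2,0,0,0,0]
  ]
}}

```text
time_s: 10.85
tcp_pos: [0.5349, -0.1273, 0.0567]
eef_rot: [-180.0, 0.0, -95.3]
contact_force: [-0.7, -1.1, -1.8]
gripper_width: 0.0299
```

```bash
python3 - <<'E'
from h import *
s=st(); 
_,im=snap('top','t7.png'); cv2.imwrite('pics/t7z.png',cv2.resize(cv2.cvtColor(im[150:310,280:440],cv2.COLOR_RGB2BGR),None,fx=3.7,fy=3.7,interpolation=cv2.INTER_CUBIC)); st()
E
```

```text
t 10.85 xh -0.5 yh -146.7 z 56.7 rot [-179.99    0.    -95.33] F(hx,hy,z) [-0.5 -1.2 -1.8] M [-0.01  0.12  0.  ] w 29.9
t 10.90 xh -0.5 yh -146.9 z 56.6 rot [-180.     -0.    -95.35] F(hx,hy,z) [-0.7 -0.8 -1.9] M [ 0.05  0.1  -0.01] w 29.7
```

View pics/t7z.png

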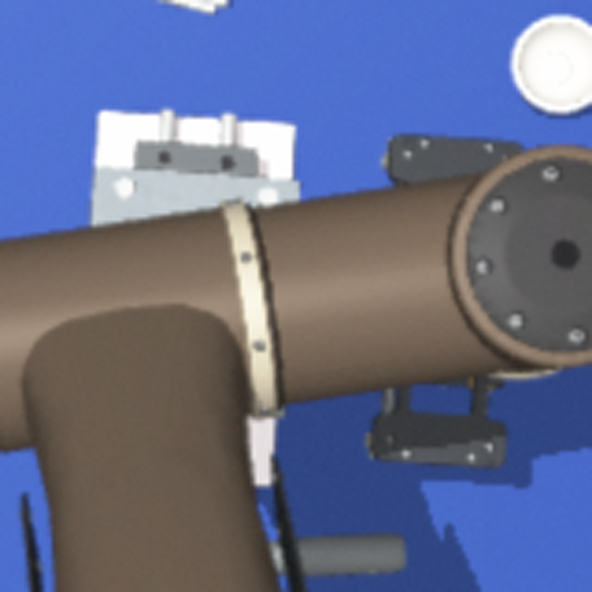

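Call:
{"name": "servo_tool", "arguments": {
  "steps": [
    [2,0,0,0.2,0],
    [2,-0.5,0,0,0],
    [2,0,0,0.1,0],
    [2,0,0,0,0]
  ]
}}

```text
time_s: 11.4
tcp_pos: [0.5354, -0.1227, 0.0538]
eef_rot: [-180.0, 0.0, -95.4]
contact_force: [-1.2, 0.3, 2.9]
gripper_width: 0.0295
```

```bash
python3 - <<'E'
from h import *
s=st()
E
```

```text
t 11.40 xh -0.4 yh -142.0 z 53.8 rot [-179.98    0.    -95.36] F(hx,hy,z) [-1.2  0.2  2.9] M [0.24 0.43 0.08] w 29.5
```

Call:
{"name": "servo_tool", "arguments": {
  "steps": [
    [2,-0.3,0,0,0],
    [2,-0.2,0,0,0]
  ]
}}

```text
time_s: 11.65
tcp_pos: [0.5361, -0.1177, 0.0539]
eef_rot: [-180.0, -0.0, -95.4]
contact_force: [0.4, -2.7, 4.1]
gripper_width: 0.0295
```

Call:
{"name": "servo_tool", "arguments": {
  "steps": [
    [2,-0.2,0,0,0],
    [2,-0.2,0,0,0]
  ]
}}

```text
time_s: 11.9
tcp_pos: [0.5363, -0.1137, 0.0538]
eef_rot: [-180.0, -0.0, -95.4]
contact_force: [-0.1, -3.1, 5.3]
gripper_width: 0.0297
```

Call:
{"name": "servo_tool", "arguments": {
  "steps": [
    [2,-0.2,0,0,0],
    [2,-0.2,0,0,0]
  ]
}}

```text
time_s: 12.15
tcp_pos: [0.5364, -0.1106, 0.0539]
eef_rot: [180.0, -0.1, -95.3]
contact_force: [-0.7, -12.1, 7.2]
gripper_width: 0.0297
```

Call:
{"name": "servo_tool", "arguments": {
  "steps": [
    [2,-0.4,0,0,0],
    [2,-0.4,0,0,0],
    [2,-0.4,0,0,0],
    [2,0,0,0,0]
  ]
}}

```text
time_s: 12.65
tcp_pos: [0.5372, -0.099, 0.054]
eef_rot: [180.0, -0.1, -95.3]
contact_force: [-2.1, -10.3, 7.1]
gripper_width: 0.0295
```

```bash
python3 - <<'E'
from h import *
s=st()
for x,y in ((.5354,-.1227),): pass
E
```

```text
t 12.65 xh -0.8 yh -118.3 z 54.0 rot [ 1.7996e+02 -1.0000e-01 -9.5350e+01] F(hx,hy,z) [ -1.1 -10.4   7.1] M [-3.27  0.51 -0.01] w 29.5
```

Call:
{"name": "servo_tool", "arguments": {
  "steps": [
    [2,-0.4,0,0,0],
    [2,-0.4,0,0,0],
    [2,-0.3,0,0,0],
    [2,0,0,0,0]
  ]
}}

```text
time_s: 13.15
tcp_pos: [0.5382, -0.0882, 0.0541]
eef_rot: [180.0, -0.1, -95.3]
contact_force: [-1.2, -11.1, 9.3]
gripper_width: 0.0294
```

```bash
python3 - <<'E'
from h import *
s=st()
_,im=snap('scene','s8.png'); cv2.imwrite('pics/s8z.png',cv2.resize(cv2.cvtColor(im[190:310,260:420],cv2.COLOR_RGB2BGR),None,fx=5,fy=5,interpolation=cv2.INTER_CUBIC))
E
```

```text
t 13.15 xh -0.8 yh -107.5 z 54.1 rot [ 1.7996e+02 -1.1000e-01 -9.5350e+01] F(hx,hy,z) [ -0.2 -11.1   9.3] M [-3.62  0.59 -0.03] w 29.4
```

View pics/s8z.png

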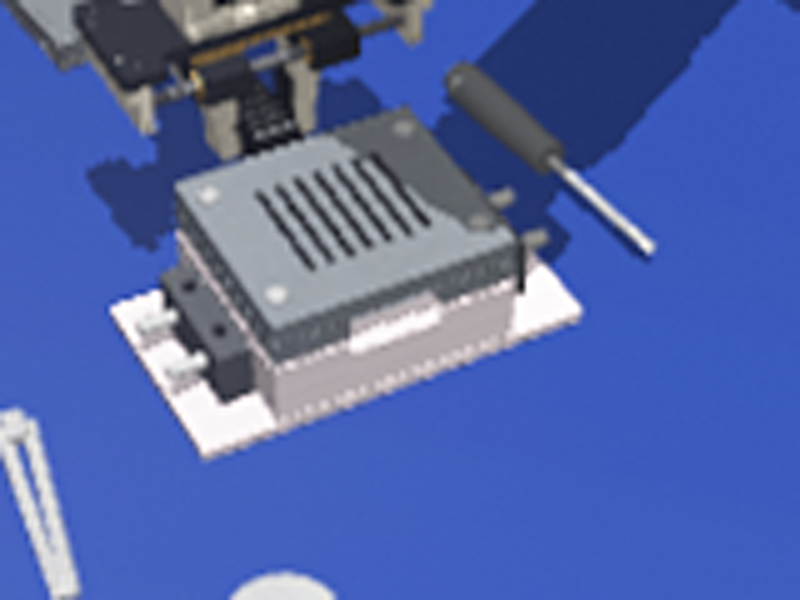

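Call:
{"name": "servo_tool", "arguments": {
  "steps": [
    [2,1.5,0,0,0],
    [2,3.5,0,0,0],
    [2,2,0,-3,0],
    [2,0,0,-4,0],
    [2,-3,0,-1.2,0]
  ]
}}

```text
time_s: 13.82
tcp_pos: [0.5354, -0.1274, 0.1372]
eef_rot: [-179.9, 0.0, -95.5]
contact_force: [0.2, 0.2, -1.4]
gripper_width: 0.0295
```

Call:
{"name": "servo_tool", "arguments": {
  "steps": [
    [2,-5.5,0,0,0],
    [2,-6,0,0,0],
    [2,-6,0,0,0],
    [2,-6,0,0,0],
    [2,-5.5,0,0,0],
    [2,-4,0,3,0],
    [2,0,0,4,0],
    [2,0,0,0,0]
  ]
}}

```text
time_s: 14.82
tcp_pos: [0.5627, 0.2008, 0.0618]
eef_rot: [179.6, -0.3, -95.4]
contact_force: [-0.1, -0.7, -1.4]
gripper_width: 0.0293
```

```bash
python3 - <<'E'
from h import *
s=st(); s,_=snap('wrist','w9.png'); st()
E
```

```text
t 14.82 xh -3.4 yh 182.6 z 61.8 rot [179.62  -0.28 -95.36] F(hx,hy,z) [-0.  -0.7 -1.4] M [-0.03  0.15 -0.05] w 29.3
t 14.88 xh -1.7 yh 183.2 z 64.1 rot [ 1.7981e+02 -1.7000e-01 -9.5350e+01] F(hx,hy,z) [ 0.6  0.2 -0.5] M [ 0.06 -0.   -0.01] w 29.7
```

View pics/w9.png

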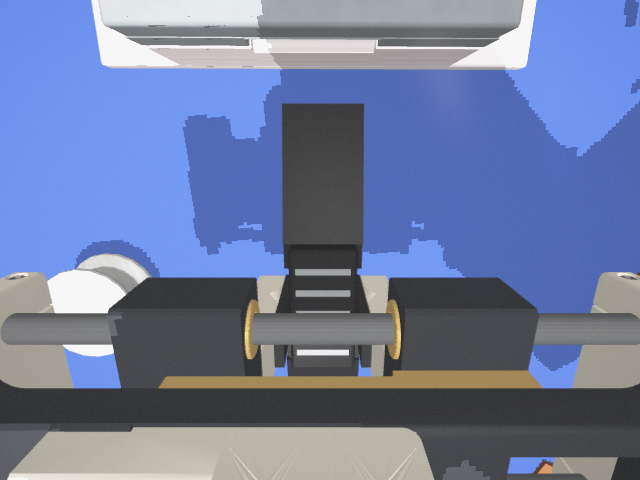

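Call:
{"name": "servo_tool", "arguments": {
  "steps": [
    [2,0,0,0.8,0],
    [2,1,0,0,0],
    [2,1.2,0,0,0],
    [2,1,0,0,0],
    [2,0.6,0,0,0],
    [2,0,0,0,0]
  ]
}}

```text
time_s: 15.62
tcp_pos: [0.5622, 0.1635, 0.0578]
eef_rot: [-180.0, 0.0, -95.4]
contact_force: [-0.2, 1.0, -2.3]
gripper_width: 0.0296
```

```bash
python3 - <<'E'
from h import *
s=st()
E
```

```text
t 15.62 xh -0.3 yh 145.4 z 57.8 rot [-1.7999e+02  1.0000e-02 -9.5410e+01] F(hx,hy,z) [-0.3  0.9 -2.3] M [0.01 0.1  0.05] w 29.6
```

Call:
{"name": "servo_tool", "arguments": {
  "steps": [
    [2,0,0,0.3,0],
    [2,0,0,0.1,0],
    [2,0,0,0,0]
  ]
}}

```text
time_s: 16.0
tcp_pos: [0.5624, 0.1644, 0.0538]
eef_rot: [-180.0, -0.0, -95.3]
contact_force: [-0.4, 0.2, 3.8]
gripper_width: 0.0291
```

Call:
{"name": "servo_tool", "arguments": {
  "steps": [
    [2,0.5,0,0,0],
    [2,0.5,0,0,0],
    [2,0.2,0,0,0],
    [2,0.2,0,0,0]
  ]
}}

```text
time_s: 16.5
tcp_pos: [0.5613, 0.1502, 0.054]
eef_rot: [-179.9, 0.0, -95.4]
contact_force: [0.2, 3.6, 5.4]
gripper_width: 0.0296
```

```bash
python3 - <<'E'
from h import *
s=st()
E
```

```text
t 16.50 xh 0.0 yh 132.1 z 54.0 rot [-1.7994e+02  4.0000e-02 -9.5360e+01] F(hx,hy,z) [-0.2  3.6  5.4] M [ 0.92  0.05 -0.04] w 29.6
```

Call:
{"name": "servo_tool", "arguments": {
  "steps": [
    [2,0.4,0,0,0],
    [2,0.4,0,0,0],
    [2,0.4,0,0,0],
    [2,0.4,0,0,0],
    [2,0.4,0,0,0],
    [2,0,0,0,0]
  ]
}}

```text
time_s: 17.25
tcp_pos: [0.5608, 0.1319, 0.0544]
eef_rot: [-179.8, 0.2, -95.3]
contact_force: [2.1, 9.3, 3.9]
gripper_width: 0.0296
```

```bash
python3 - <<'E'
from h import *
s=st()
E
```

```text
t 17.25 xh 1.2 yh 113.9 z 54.4 rot [-179.79    0.19  -95.34] F(hx,hy,z) [1.2 9.4 3.9] M [ 2.88 -0.49  0.06] w 29.6
```

Call:
{"name": "servo_tool", "arguments": {
  "steps": [
    [2,0.4,0,0,0],
    [2,0.4,0,0,0],
    [2,0.3,0,0,0],
    [2,0,0,0,0]
  ]
}}

```text
time_s: 17.75
tcp_pos: [0.5599, 0.1211, 0.0545]
eef_rot: [-179.8, 0.2, -95.3]
contact_force: [1.7, 8.3, 4.1]
gripper_width: 0.0296
```

```bash
python3 - <<'E'
from h import *
s=st(); snap('wrist','w10.png'); s=st()
E
```

```text
t 17.75 xh 1.3 yh 102.9 z 54.5 rot [-179.78    0.2   -95.34] F(hx,hy,z) [0.9 8.4 4.1] M [ 3.02 -0.49 -0.04] w 29.6
t 17.80 xh 1.3 yh 103.0 z 54.5 rot [-179.78    0.19  -95.34] F(hx,hy,z) [1.9 8.3 5.4] M [ 2.95 -0.43 -0.02] w 29.9
```

View pics/w10.png

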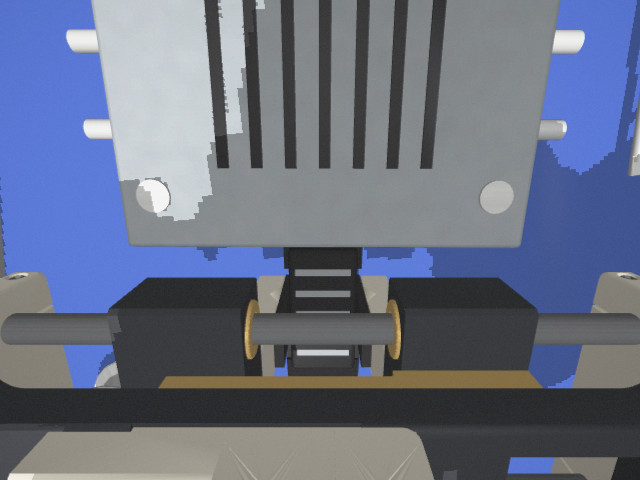

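Call:
{"name": "servo_tool", "arguments": {
  "steps": [
    [2,-1.5,0,0,0],
    [2,-4,0,0,0],
    [2,-2.2,0,-3,0],
    [2,0,0,-4,0],
    [2,3,0,-1.2,0]
  ]
}}

```text
time_s: 18.42
tcp_pos: [0.5627, 0.1672, 0.1369]
eef_rot: [-179.9, 0.0, -95.2]
contact_force: [-0.2, 0.3, -1.3]
gripper_width: 0.0298
```

Call:
{"name": "servo_tool", "arguments": {
  "steps": [
    [2,5.5,0,0,0],
    [2,6,0,0,0],
    [2,6,0,0,0],
    [2,6,0,0,0],
    [2,5,0,0,0],
    [2,4,0,3.2,0],
    [2,0,0,4.2,0],
    [2,0,0,0,0]
  ]
}}

```text
time_s: 19.42
tcp_pos: [0.5279, -0.1582, 0.0581]
eef_rot: [179.5, -0.0, -95.5]
contact_force: [0.4, 1.2, -0.4]
gripper_width: 0.0297
```

```bash
python3 - <<'E'
from h import *
s=st(); snap('wrist','w11.png'); s=st()
E
```

```text
t 19.43 xh -4.6 yh -178.1 z 58.1 rot [ 1.7948e+02 -3.0000e-02 -9.5510e+01] F(hx,hy,z) [ 0.3  1.2 -0.4] M [0.07 0.12 0.02] w 29.7
t 19.48 xh -2.4 yh -177.6 z 60.2 rot [ 1.7971e+02 -4.0000e-02 -9.5410e+01] F(hx,hy,z) [ 0.5  1.1 -0.7] M [ 0.06  0.01 -0.03] w 29.1
```

Call:
{"name": "servo_tool", "arguments": {
  "steps": [
    [2,0,0,0.4,0],
    [2,-1,0,0,0],
    [2,-1.2,0,0,0],
    [2,-1,0,0,0],
    [2,-0.6,0,0,0],
    [2,0,0,0,0]
  ]
}}

```text
time_s: 20.23
tcp_pos: [0.5356, -0.1191, 0.0577]
eef_rot: [-180.0, 0.0, -95.3]
contact_force: [0.3, 0.2, -1.6]
gripper_width: 0.0299
```

```bash
python3 - <<'E'
from h import *
s=st()
E
```

```text
t 20.23 xh -0.5 yh -138.4 z 57.7 rot [-179.99    0.    -95.31] F(hx,hy,z) [ 0.3  0.2 -1.6] M [ 0.02  0.07 -0.02] w 29.9
```

Call:
{"name": "servo_tool", "arguments": {
  "steps": [
    [2,0,0,0.3,0],
    [2,0,0,0.1,0],
    [2,-0.6,0,0,0],
    [2,-0.6,0,0,0],
    [2,-0.6,0,0,0],
    [2,0,0,0,0]
  ]
}}

```text
time_s: 20.98
tcp_pos: [0.5376, -0.1011, 0.0539]
eef_rot: [-180.0, 0.0, -95.3]
contact_force: [0.2, -0.8, 4.5]
gripper_width: 0.0296
```

Call:
{"name": "servo_tool", "arguments": {
  "steps": [
    [2,-0.4,0,0,0],
    [2,-0.4,0,0,0],
    [2,-0.4,0,0,0],
    [2,-0.4,0,0,0],
    [2,-0.4,0,0,0],
    [2,0,0,0,0]
  ]
}}

```text
time_s: 21.72
tcp_pos: [0.539, -0.0827, 0.0542]
eef_rot: [180.0, -0.1, -95.3]
contact_force: [-0.9, -9.8, 7.7]
gripper_width: 0.0296
```

```bash
python3 - <<'E'
from h import *
s=st()
E
```

```text
t 21.73 xh -0.5 yh -101.9 z 54.2 rot [ 1.7999e+02 -1.0000e-01 -9.5330e+01] F(hx,hy,z) [ 0.  -9.8  7.7] M [-3.17  0.53  0.04] w 29.6
```

Needs about 5 mm more, to yh about -97.

Call:
{"name": "servo_tool", "arguments": {
  "steps": [
    [2,-0.3,0,0,0],
    [2,-0.2,0,0,0],
    [2,0,0,0,0]
  ]
}}

```text
time_s: 22.1
tcp_pos: [0.5393, -0.0782, 0.0543]
eef_rot: [180.0, -0.1, -95.3]
contact_force: [-1.2, -12.1, 9.4]
gripper_width: 0.0299
```

```bash
python3 - <<'E'
from h import *
s=st()
_,im=snap('scene','s12.png'); cv2.imwrite('pics/s12z.png',cv2.resize(cv2.cvtColor(im[200:300,270:400],cv2.COLOR_RGB2BGR),None,fx=6,fy=6,interpolation=cv2.INTER_CUBIC))
im=cv2.imread('pics/scene0.png'); cv2.imwrite('pics/s0z.png',cv2.resize(im[200:300,270:400],None,fx=6,fy=6,interpolation=cv2.INTER_CUBIC))
C=cam('scene')
for l in (0,.0013,.005,.010):
    print(l,[ (proj(C,[list(H+HX*a+HY*b)+[.08+l]])[0]-[270,200]+.5).round(2)*6 for a,b in((.075,.065),(-.075,.065),(.075,-.065))])
E
```

```text
t 22.10 xh -0.7 yh -97.4 z 54.3 rot [ 1.7998e+02 -1.2000e-01 -9.5340e+01] F(hx,hy,z) [ -0.1 -12.1   9.4] M [-3.98  0.55  0.03] w 29.9
0 [array([266.94, 335.58]), array([559.5, 228.6]), array([147.72, 167.52])]
0.0013 [array([266.82, 333.48]), array([559.56, 226.5 ]), array([147.54, 165.48])]
0.005 [array([266.46, 327.54]), array([559.74, 220.56]), array([147.  , 159.54])]
0.01 [array([265.98, 319.38]), array([559.92, 212.46]), array([146.34, 151.5 ])]
```

View pics/s12z.png

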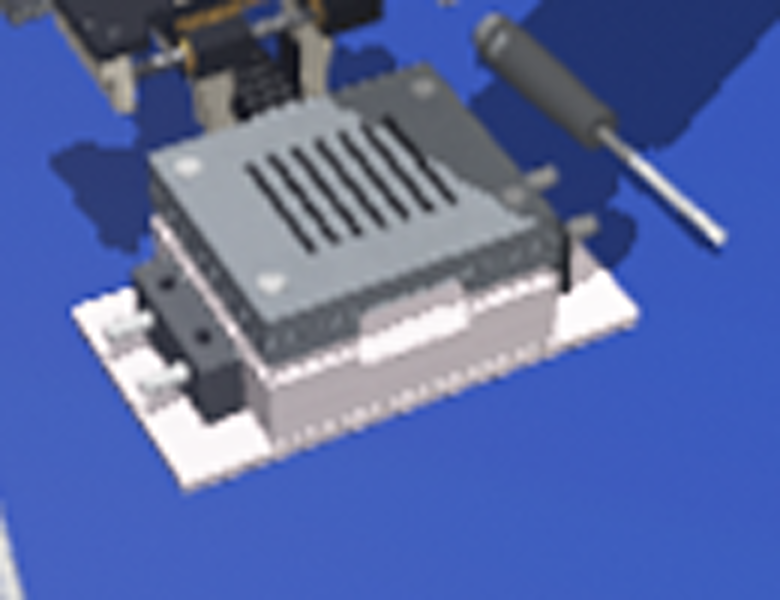

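View pics/s0z.png

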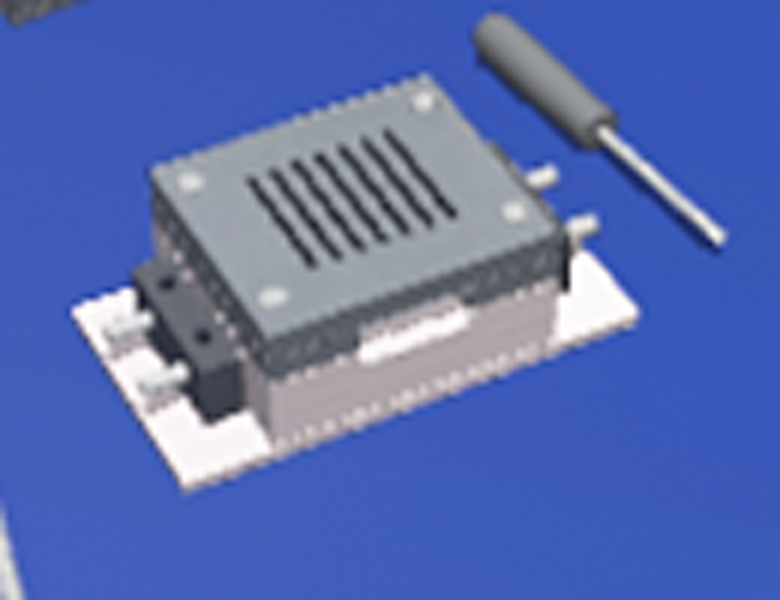

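```bash
python3 - <<'E'
from h import *
a=cv2.cvtColor(cv2.imread('pics/scene0.png'),cv2.COLOR_BGR2GRAY).astype(np.float32); b=cv2.cvtColor(cv2.imread('pics/s12.png'),cv2.COLOR_BGR2GRAY).astype(np.float32)
def cen(im,u,v):
    w=im[int(v)-4:int(v)+5,int(u)-5:int(u)+6]; w=np.clip(w-np.median(w)-15,0,None); yy,xx=np.mgrid[:9,:11]; return np.array([(w*xx).sum()/w.sum()+int(u)-5,(w*yy).sum()/w.sum()+int(v)-4])
for n,p,q in (('left',(273,297),(272,282)),('right',(190,181),(188,166))):
    P=cen(a,270+p[0]/6,200+p[1]/6); Q=cen(b,270+q[0]/6,200+q[1]/6); print(n,P.round(2),Q.round(2),'rise mm',round((P-Q)[1]/(1.62/6),2))
E
```

```text
left [315.01 249.01] [314.69 246.67] rise mm 8.66
right [301.28 229.84] [300.83 227.17] rise mm 9.92
```

Camera rise is about 8.7 mm left and 9.9 mm right, on top of the starting lift (about 0.7 and 1.3 mm). Both are over 9, but the left margin is thin, so I'll take one more small left bite.

Call:
{"name": "servo_tool", "arguments": {
  "steps": [
    [2,1.5,0,0,0],
    [2,4,0,0,0],
    [2,2.5,0,-3,0],
    [2,0,0,-4,0],
    [2,-3,0,-1.2,0]
  ]
}}

```text
time_s: 22.78
tcp_pos: [0.5355, -0.1274, 0.1373]
eef_rot: [-179.9, 0.0, -95.5]
contact_force: [0.3, 0.5, -1.1]
gripper_width: 0.0294
```

Call:
{"name": "servo_tool", "arguments": {
  "steps": [
    [2,-5.5,0,0,0],
    [2,-6,0,0,0],
    [2,-6,0,0,0],
    [2,-6,0,0,0],
    [2,-5,0,0,0],
    [2,-4,0,3,0],
    [2,0,0,4.2,0],
    [2,0,0,0,0]
  ]
}}

```text
time_s: 23.78
tcp_pos: [0.5621, 0.1961, 0.0599]
eef_rot: [179.6, -0.3, -95.3]
contact_force: [-0.7, -1.4, -1.5]
gripper_width: 0.0297
```

```bash
python3 - <<'E'
from h import *
s=st(); snap('wrist','w13.png'); s=st()
E
```

```text
t 23.77 xh -3.5 yh 177.8 z 59.9 rot [179.62  -0.27 -95.35] F(hx,hy,z) [-0.6 -1.5 -1.5] M [-0.07  0.15 -0.04] w 29.7
t 23.82 xh -1.7 yh 178.3 z 62.2 rot [ 1.7981e+02 -1.7000e-01 -9.5350e+01] F(hx,hy,z) [ 0.6  0.5 -0.6] M [ 0.02 -0.02 -0.01] w 29.7
```

View pics/w13.png

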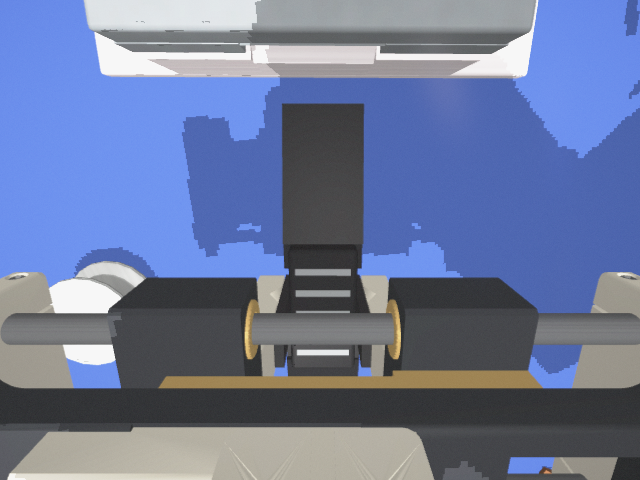

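Call:
{"name": "servo_tool", "arguments": {
  "steps": [
    [2,0,0,0.6,0],
    [2,1,0,0,0],
    [2,1.2,0,0,0],
    [2,1.2,0,0,0],
    [2,0.6,0,0,0],
    [2,0,0,0.2,0],
    [2,0,0,0,0]
  ]
}}

```text
time_s: 24.7
tcp_pos: [0.5615, 0.1571, 0.0554]
eef_rot: [180.0, -0.0, -95.4]
contact_force: [0.2, -1.0, -0.5]
gripper_width: 0.0294
```

```bash
python3 - <<'E'
from h import *
s=st()
E
```

```text
t 24.70 xh -0.4 yh 139.0 z 55.4 rot [ 1.7999e+02 -1.0000e-02 -9.5370e+01] F(hx,hy,z) [ 0.3 -1.  -0.5] M [0.08 0.07 0.  ] w 29.4
```

Call:
{"name": "servo_tool", "arguments": {
  "steps": [
    [2,0.6,0,0.2,0],
    [2,0.6,0,0,0],
    [2,0.6,0,0,0],
    [2,0.6,0,0,0],
    [2,0.6,0,0,0],
    [2,0,0,0,0]
  ]
}}

```text
time_s: 25.45
tcp_pos: [0.5594, 0.1268, 0.0542]
eef_rot: [-179.9, 0.0, -95.4]
contact_force: [2.0, 0.6, 5.9]
gripper_width: 0.0297
```

```bash
python3 - <<'E'
from h import *
s=st()
E
```

```text
t 25.45 xh 0.2 yh 108.6 z 54.2 rot [-1.7992e+02  2.0000e-02 -9.5360e+01] F(hx,hy,z) [1.9 0.8 5.9] M [-0.12 -0.32  0.05] w 29.7
```

Call:
{"name": "servo_tool", "arguments": {
  "steps": [
    [2,0.3,0,0,0],
    [2,0.3,0,0,0],
    [2,0.2,0,0,0],
    [2,0.1,0,0,0],
    [2,0,0,0,0]
  ]
}}

```text
time_s: 26.08
tcp_pos: [0.5593, 0.1199, 0.0545]
eef_rot: [-179.8, 0.2, -95.4]
contact_force: [-0.1, 8.9, 5.8]
gripper_width: 0.0297
```

```bash
python3 - <<'E'
from h import *
s=st()
E
```

```text
t 26.07 xh 0.8 yh 101.8 z 54.5 rot [-179.82    0.19  -95.35] F(hx,hy,z) [-1.   8.8  5.8] M [ 3.15  0.27 -0.09] w 29.7
```

Call:
{"name": "servo_tool", "arguments": {
  "steps": [
    [2,0.2,0,0,0],
    [2,0,0,0,0]
  ]
}}

```text
time_s: 26.32
tcp_pos: [0.5594, 0.1181, 0.0545]
eef_rot: [-179.8, 0.2, -95.3]
contact_force: [1.9, 9.7, 3.9]
gripper_width: 0.0298
```

```bash
python3 - <<'E'
from h import *
s=st()
E
```

```text
t 26.32 xh 1.1 yh 99.9 z 54.5 rot [-179.79    0.2   -95.34] F(hx,hy,z) [1.  9.8 3.9] M [ 3.21 -0.08 -0.05] w 29.8
```

```bash
python3 - <<'E'
import cv2
im=cv2.imread('pics/top0.png')
cv2.imwrite('pics/tray.png',cv2.resize(im[205:325,440:520],None,fx=5,fy=5,interpolation=cv2.INTER_CUBIC))
E
```

```text
(no output)
```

View pics/tray.png

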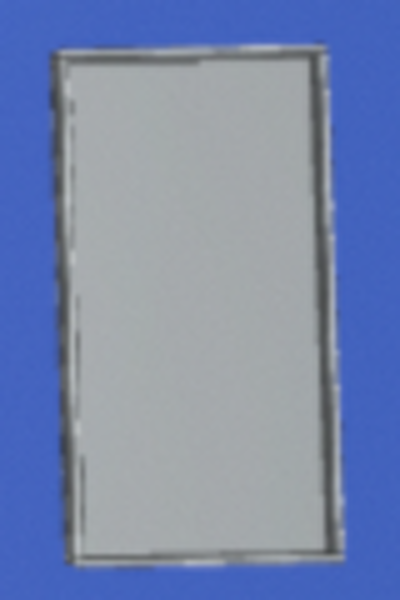

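Call:
{"name": "servo_tool", "arguments": {
  "steps": [
    [2,-1.5,0,0,0],
    [2,-4,0,0,0],
    [2,-2.5,0,-3,0],
    [2,0,0,-4,0],
    [2,3,0,-1.5,0]
  ]
}}

```text
time_s: 26.95
tcp_pos: [0.5628, 0.1673, 0.1399]
eef_rot: [-179.9, 0.0, -95.2]
contact_force: [0.3, -0.5, -0.9]
gripper_width: 0.0297
```

Call:
{"name": "servo_tool", "arguments": {
  "steps": [
    [2,5.5,0,0,0],
    [2,6,0,0,0],
    [2,6,0,0,0],
    [2,6,0,0,0],
    [2,6,0,0,0],
    [2,6,0,0,0],
    [2,5,0,0,0],
    [2,0,0,0,0]
  ]
}}

```text
time_s: 27.95
tcp_pos: [0.5223, -0.2402, 0.1372]
eef_rot: [179.8, 0.0, -95.7]
contact_force: [-0.3, 0.4, -1.7]
gripper_width: 0.0296
```

```bash
python3 - <<'E'
from h import *
s=st();print(s['tcp_pos'])
_,im=snap('scene','s14.png')
E
```

```text
t 27.95 xh -2.4 yh -260.2 z 137.2 rot [179.81   0.   -95.66] F(hx,hy,z) [-0.4  0.4 -1.7] M [0.09 0.12 0.03] w 29.6
[ 0.52230111 -0.24017844  0.13723123]
```

```bash
python3 - <<'E'
from h import *
C=cam('top'); P=ray(C,np.array([[59,51],[326,47],[344,560],[71,563.]])/5+[440,205],.022)[:,:2]*1000
print(P.round(1).tolist(),P.mean(0).round(1),[round(float(np.linalg.norm(P[i]-P[i-1])),1) for i in range(4)],[round(float(np.degrees(np.arctan2(*(P[i]-P[i-1])[::-1]))),1) for i in range(4)])
c=P.mean(0)/1000
plan((.5225,-.2392,.139),-95.4,(c[0]+.0025,c[1],.139),-178.6,9,2)
C=cam('scene'); im=cv2.imread('pics/s14.png')
a=cv2.cvtColor(cv2.imread('pics/scene0.png'),cv2.COLOR_BGR2GRAY).astype(np.float32); b=cv2.cvtColor(im,cv2.COLOR_BGR2GRAY).astype(np.float32)
def cen(im,u,v):
    w=im[int(v)-4:int(v)+5,int(u)-5:int(u)+6]; w=np.clip(w-np.median(w)-15,0,None); yy,xx=np.mgrid[:9,:11]; return np.array([(w*xx).sum()/w.sum()+int(u)-5,(w*yy).sum()/w.sum()+int(v)-4])
for n,p,q in (('left',(273,297),(272,280)),('right',(190,181),(188,165)),('leftfront',(513,211),(511,196)),('rightfront',(423,102),(423,87))):
    A=cen(a,270+p[0]/6,200+p[1]/6); Q=cen(b,270+q[0]/6,200+q[1]/6); print(n,A.round(2),Q.round(2),'rise',round(float((A-Q)[1]/.27),2))
cv2.imwrite('pics/s14z.png',cv2.resize(im[150:300,240:400],None,fx=4,fy=4,interpolation=cv2.INTER_CUBIC))
E
```

```text
[[577.4, -276.7], [575.8, -406.2], [328.6, -404.1], [330.8, -272.9]] [ 453.2 -340. ] [246.6, 129.5, 247.2, 131.2] [-0.9, -90.7, 179.5, 89.1]
[[2, 1.2, 0.6, -0, 9], [2, 1.3, 0.5, -0, 9], [2, 1.3, 0.2, -0, 10], [2, 1.3, 0, -0, 9], [2, 1.4, -0.2, -0, 9], [2, 1.2, -0.4, -0, 9], [2, 1.2, -0.6, -0, 10], [2, 1.1, -0.8, -0, 9], [2, 0.9, -1, -0, 9]]
end [ 0.4562 -0.3401  0.139 ] -178.4
left [315.01 249.01] [314.7  246.39] rise 9.72
right [301.28 229.84] [300.81 227.19] rise 9.83
leftfront [355.25 234.79] [357.05 230.66] rise 15.29
rightfront [340.16 216.32] [340.32 213.82] rise 9.25
```

View pics/s14z.png

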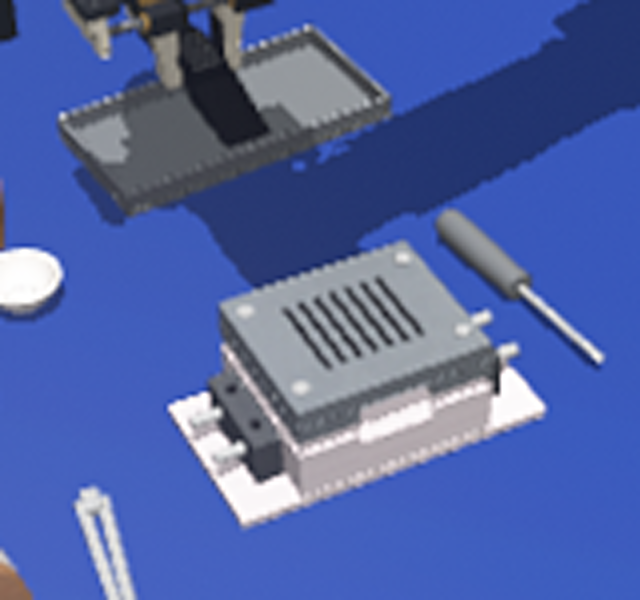

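Cover rise is 9.7 mm left and 9.8 mm right plus the starting lift, so it is level. The tray centre is at (0.453, -0.340), with rim sizes as given.

Call:
{"name": "servo_tool", "arguments": {
  "steps": [
    [2,1.2,0.6,0,9],
    [2,1.3,0.5,0,9],
    [2,1.3,0.2,0,10],
    [2,1.3,0,0,9],
    [2,1.4,-0.2,0,9],
    [2,1.2,-0.4,0,10],
    [2,1.2,-0.6,0,10],
    [2,1.1,-0.8,0,10]
  ]
}}

```text
time_s: 29.0
tcp_pos: [0.4643, -0.3254, 0.138]
eef_rot: [179.9, -0.1, -171.6]
contact_force: [0.2, -0.7, -0.6]
gripper_width: 0.0296
```

Call:
{"name": "servo_tool", "arguments": {
  "steps": [
    [2,0.9,-1,0,9],
    [2,0,0,4,0],
    [2,0,0,0,0]
  ]
}}

```text
time_s: 29.38
tcp_pos: [0.4549, -0.3358, 0.0958]
eef_rot: [179.8, -0.4, 179.6]
contact_force: [0.1, 0.6, -1.1]
gripper_width: 0.0296
```

```bash
python3 - <<'E'
from h import *
s,_=snap('wrist','w15.png');print(s['tcp_pos'],s['eef_rot']); s=r.get_state(); print(s['tcp_pos'],s['contact_force'])
E
```

```text
[ 0.45494404 -0.33575937  0.09581171] [179.84061996  -0.36246986 179.6460426 ]
[ 0.45637886 -0.33651344  0.09766047] [ 0.41107236  0.35266331 -1.26982699]
```

View pics/w15.png

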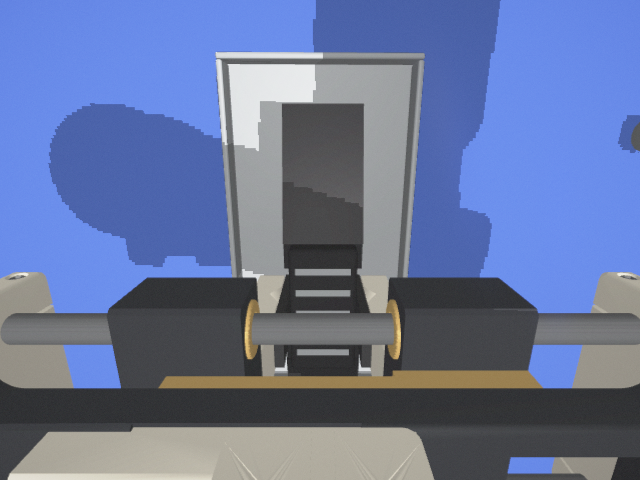

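Call:
{"name": "servo_tool", "arguments": {
  "steps": [
    [2,0,0,3.5,0],
    [2,0,0,3,0],
    [2,0,0,1.5,0],
    [2,0,0,0.5,0],
    [2,0,0,0,0]
  ]
}}

```text
time_s: 30.05
tcp_pos: [0.4581, -0.3378, 0.0144]
eef_rot: [-180.0, 0.0, 179.7]
contact_force: [-0.2, -0.0, -0.9]
gripper_width: 0.0295
```

```bash
python3 - <<'E'
from h import *
s=r.get_state(); print(s['tcp_pos'],s['eef_rot'],s['contact_force'])
E
```

```text
[ 0.45806228 -0.33775799  0.01435792] [-1.79972260e+02  4.50062515e-02  1.79662454e+02] [-0.22621738 -0.02637111 -0.86302375]
```

Call:
{"name": "servo_tool", "arguments": {
  "steps": [
    [2,0,0,0.4,0],
    [2,0,0,0.2,0],
    [2,0,0,0,0],
    [2,0,0,0,0]
  ]
}}

```text
time_s: 30.55
tcp_pos: [0.4578, -0.3377, 0.0085]
eef_rot: [-180.0, 0.1, 179.6]
contact_force: [-0.9, 2.7, 4.8]
gripper_width: 0.0297
```

```bash
python3 - <<'E'
from h import *
s=r.get_state(); print(s['tcp_pos'],s['eef_rot'],s['contact_force'])
E
```

```text
[ 0.457775   -0.33773732  0.00854726] [-1.79974867e+02  5.79107415e-02  1.79643762e+02] [-0.87631089  2.65617561  4.80607173]
```

Call:
{"name": "servo_tool", "arguments": {
  "steps": [
    [3.5,0,0,0,0],
    [4.5,0,0,0,0],
    [4.8,0,0,0,0],
    [4.8,0,0,0,0]
  ]
}}

```text
time_s: 31.05
tcp_pos: [0.4574, -0.3376, 0.0075]
eef_rot: [180.0, -0.0, 179.6]
contact_force: [1.4, 0.4, -0.4]
gripper_width: 0.0477
```

Call:
{"name": "servo_tool", "arguments": {
  "steps": [
    [4.8,0,0,-2,0],
    [4.8,0,0,-4,0],
    [4.8,0,0,-5,0],
    [4.8,0,0,-5,0],
    [4.8,4,0,-2,0],
    [4.8,0,0,0,0]
  ]
}}

```text
time_s: 31.8
tcp_pos: [0.4164, -0.3375, 0.1899]
eef_rot: [-179.9, 0.2, 179.6]
contact_force: [0.1, 1.0, 0.7]
gripper_width: 0.0481
```

```bash
python3 - <<'E'
from h import *
s=r.get_state(); print(s['time_s'],s['tcp_pos'],s['contact_force'],s['gripper_width'])
snap('scene','s16.png'); snap('top','t16.png')
E
```

```text
31.8 [ 0.41640362 -0.33753923  0.18986557] [0.06281227 1.00691606 0.71126708] 0.048131415499728866
```

View pics/s16.png

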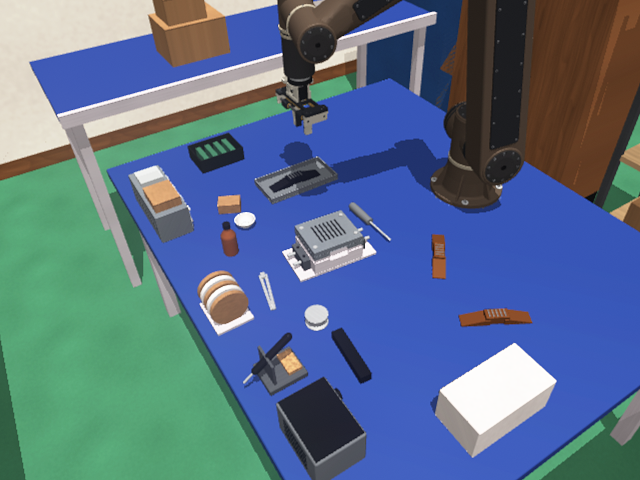

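View pics/t16.png

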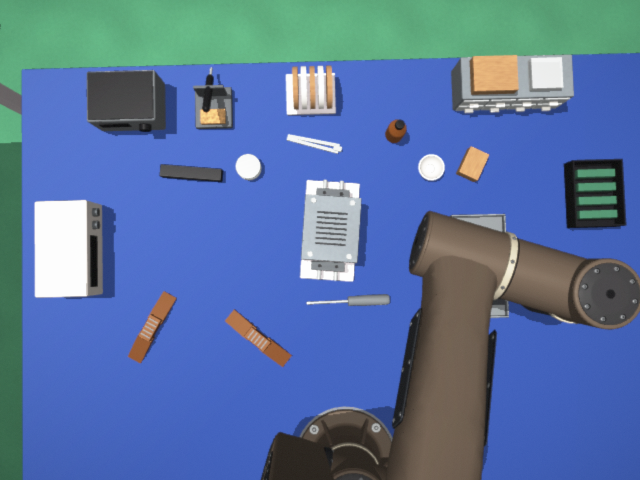

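The scene view shows the wedge flat in the tray at (297,178), and the bystanders have not moved. One last lift check, then I'll hand in.

```bash
python3 - <<'E'
from h import *
a=cv2.cvtColor(cv2.imread('pics/scene0.png'),cv2.COLOR_BGR2GRAY).astype(np.float32); b=cv2.cvtColor(cv2.imread('pics/s16.png'),cv2.COLOR_BGR2GRAY).astype(np.float32)
def cen(im,u,v):
    w=im[int(v)-4:int(v)+5,int(u)-5:int(u)+6]; w=np.clip(w-np.median(w)-15,0,None); yy,xx=np.mgrid[:9,:11]; return np.array([(w*xx).sum()/w.sum()+int(u)-5,(w*yy).sum()/w.sum()+int(v)-4])
for n,p,q in (('left',(273,297),(272,280)),('right',(190,181),(188,165)),('rightfront',(423,102),(423,87))):
    A=cen(a,270+p[0]/6,200+p[1]/6); Q=cen(b,270+q[0]/6,200+q[1]/6); print(n,'rise',round(float((A-Q)[1]/.27),2))
print(r.close_job())
E
```

```text
left rise 9.72
right rise 9.85
rightfront rise 9.24
the job is handed in; nothing more can be done
None
```

I lifted the cover with five bites of the black wedge (left, right, left, right, then a small extra left), laid the wedge flat in the tray, let go and handed the job in. It took about 32 s.

**Cover lift:** by the wedge's position the edges stand about 11.1 mm (left) and 10.5 mm (right). The scene camera shows about 9.7 mm and 9.8 mm of rise on top of a small starting lift. I estimated that at 0.7 mm left and 1.3 mm right from where the wedge first met resistance. Both methods put each side above 9 mm and level within about 1 mm. By the wedge's position, the sides were never more than about 4 mm apart.

**Bench:** the last pictures show the wedge flat in the tray, the bystanders and the brown look-alikes where they were, and the gripper clear. The highest wrist force I saw in the readings after each move was about 15 N.

**Checks that disagreed:**
- The wrist camera read points 3–6 mm away from the top and scene cameras. I used the top and scene cameras plus contact forces for depth.
- The camera reading of the front-left screw was spoiled by a jaw pin next to it, so I left it out.

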